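Pack the kit beams and wheel, and latch the case

ROBOT

A 6-joint arm with a two-finger parallel gripper is mounted at the origin on the work surface. World frame = base frame: x ahead of the robot, y to its left, z up, the work surface at z = 0. Lengths are in m, angles in rad, forces in N, time in s.
With the tool pointing down it reaches from about 0.35 to 0.775 m from the base axis. Payload 5.5 kg.
Tool frame: the origin (TCP) lies at the very end of the fingers, on their centre line; the grasp point (between the pads) lies hold_point_z behind it (hold_point_z is the distance from the TCP to the grasp point, in m); x points along the fingers, y is the direction in which the jaws open and shut, and the axes are right-handed (so a half turn about x gives the same grasp; the last joint's range is limited). The gripper opens to 85 mm and grips with 20 to 120 N. Pads are 22 mm wide; open, the fingers measure 114 mm over their backs; the gripper's body (76 mm by 85 mm) begins 54 mm behind the grasp point. The pads swing forward as they close: fully open they stand 13 mm farther back than shut.
Start: joints at [0.998, 0.313, 0.046, 1.304, 0, 1.431], TCP at [0.241, 0.522, 0.231] pointing down, gripper open.
Joint ranges: [-2.76, 2.76], [-0.86, 1.69], [-1.03, 1.26], [-2.2, 2.34], [-1.47, 1.5], [-3.14, 3.14]. Speed limits (rad/s): [2.57, 2.57, 3.14, 3.14, 3.14, 3.14].

INTERFACE

Orientations are given as a unit quaternion [w, x, y, z].
In Python, from workcell import * gives the robot as it stands. The module is installed in compiled form; this text tells all that it offers.
- The arm moves only by the tool step_arm, never from a script. Its argument "targets" is a list of rows, each a list of 3 entries, a list of its own where there are three numbers: the turn, a rotation vector about the tool's x, y, z in degrees, then the shift along the tool's x, y, z in cm, then the finger opening in cm, from 0 to 8.54. A call has exactly 10 rows; each row shifts and turns the commanded pose from where the row before left it, along the tool's axes as they then stand; what a row does not reach is not made up. A row lasts 1/10 s, in which the tool goes at most 50 mm and 8.59 degrees, less where a joint would pass 70% of its speed; a pose out of reach is approached as far as the arm can. A call with a gripper value outside its range is refused whole. The fingers move at their own pace and stop on an object; "force" is the grip in N (left out, the last holds). Time passes only in rows, so rows that do not move let the fingers close, or fill a call up. It gives the time, the measured TCP pose, the force and the opening at its end, in the units of the state.
- get_state(): the state, without advancing time (a new reading comes with each control period).
- read_camera(name): name is "scene" or "side" or "wrist"; returns the picture (400x640x3 uint8, red, green, blue); there is no depth.
- camera_model(name): a dict with "fx", "fy", "cx", "cy" (pixels), "xyz" and "rotation" of the camera in the world; the wrist camera has in their place "T_tool_cam" (4x4, takes a point from camera to tool coordinates, whose origin is the TCP and whose axes are the tool frame's). Camera axes: x right, y down, z forward; pixel columns grow to the right and rows downward; lengths in m; the calibration is good to about 2 mm. The wrist camera is an equidistant fisheye: a pixel r from the principal point sees the ray r / f radians off the axis. A picture is of the moment at which its call begins: read the wrist's pose just before it. camera_model takes no time and is no camera call.
- hand_in(): hands the job in, once; it reports no verdict.
Trained networks look in the newest picture that a camera, given by its name, has taken for a name from the list of things; names that differ only in an ending like _2 or _b are one class to them, and where a whole thing is asked for, a point or a joint stands for the part that bears it (a point fixed in the world has none). Each returns a list of dicts, best first, with "p" (0 to 1); they miss things now and then, are a little off and sometimes report something else, mostly with a low value. They report only what shows in the picture. A call takes as long as a camera call. They do not tell look-alikes from the thing itself.
- find_in(camera, label): "extent" ([left, top, width, height] in pixels, round what is visible of it).
- silhouettes(camera, label): "mask" (400x640 bool, what is visible of it) and "extent" ([left, top, width, height] in pixels, round what is visible of it).
The state is a dict: "clock": time; "joint_pos": joint angles; "qvel": joint speeds; "tau": joint torques, N m; "tcp_pos": TCP position; "orientation": TCP orientation; "wrist_force": force on the tool from outside, world axes, zero at the start; "ft_torque": the same for the moment, N m; "finger_gap": finger opening in m.
Only numpy, scipy, OpenCV 4.12 (cv2) and the standard library are available. Lean on these libraries where they do the work, as an engineer would, in place of code of your own. Each camera call takes 0.05 s, during which the arm holds its last target.

TASK

Pack up the robot kit: lift the case's latch bar out of its keeper and slide the cover open, then put the loose wheel and every beam from the clear tube into the open compartment (the tube tips mouth-down so the beams slide out to its mouth, where they can be gripped). When everything is in, set the tube level again, slide the cover fully shut and let the latch bar drop into the keeper's notch. Leave the mouse, the phone and the little rover where they are.

Things in the scene. Friction and masses are not known exactly. Their poses are not given: they have to be found in the camera images.
- case: White kit case fixed to the desk, 170 (x) x 250 (y) mm; origin at the centre of its underside, z up. Its -y half is the open-topped compartment, 140 (x) x 115 (y) mm inside, walls 45 mm above the desk, its +y half is closed solid. Guide rails for the cover along the two long edges rise to 56 mm. The keeper stands on the outside of its +x side.
- bay_floor (a point): Centre of the compartment's floor (6 mm above the desk, case y -62.5 mm); axes as case.
- notch (a point): Centre of the floor of the keeper's notch, 58 mm above the desk, case x 98 mm, y -62.5 mm; axes as case. The notch is 17 mm wide in y, between two steel teeth 8 mm thick in y and 17 mm long in x, whose tops are 78 mm above the desk.
- cover (a joint): Grey sliding cover 154 x 124 x 6 mm over the compartment (m): 0 fully shut, 0.118 fully open; it slides along the case's +y to open (friction 1.2 N) and stays where left; its top is 52.5 mm above the desk. It carries the latch bar and is moved by the bar's grip. With the bar down in the notch it cannot open.
- latch_bar (a joint): Steel bar 10 x 10 mm hinged on the cover (rad): 0 level, grows as the free end is lifted, to 0.9 at most; falls by its own weight (60 g). Hinge axis along case y, at case x -55 mm, 66 mm above the desk; the bar ends at case x +115 mm. Level, its underside is 17 mm below the teeth's tops and the tooth stops it; from 0.15 rad it passes over. With the cover shut it is mid-notch, 3.5 mm to spare either side.
- bar_grip (a point): Gripping point on the bar's black upright tab (22 mm along the bar, 12 mm thick in the case's y, top 121 mm above the desk when level): 140 mm out from the hinge, 38 mm above the bar's centre line, 17 mm below the tab's top; moves with the bar. x along the bar to its free end, y along case y, z up the tab.
- tube (a joint): Tilt of the clear tube (rad): 0 level, 0.5 fully mouth-down. Its hinge is stiff (0.3 N m) and stays where left; push down on the tube's top near the mouth to tip it, near the closed end to level it.
- tube_pivot (a point): Centre of the tube on its hinge, 125 mm above the desk; x along the tube to the mouth, y along the hinge. The tube is 21 mm wide, 25 mm high outside, bore 16 wide x 20 high, slippery; it runs from x -136 mm (closed end, black cap) to +100 mm (mouth). Two posts beside the pivot (30 mm along the tube, 39 mm over their outsides) rise to 140 mm from a base plate 150 x 110 mm fixed to the desk.
- tube_mouth (a point): Centre of the tube's mouth, axes as tube_pivot. Beyond it a steel tongue 8 mm wide carries on the bore's floor for 38 mm; a 4 mm high sill at its end stops the first beam with 34 mm of it out of the mouth. Lift the beam's front end over the sill (the bore has 8 mm of room above the beam) and draw it out along the tube; the next beam then slides down by itself.
- beam1_mid (a point): Centre of a yellow plastic beam 56 x 12 x 12 mm (about 22 g), x along its length. Two to four beams lie in the tube, end to end; an absent one has no pose.
- beam2_mid (a point): Centre of a yellow plastic beam 56 x 12 x 12 mm (about 22 g), x along its length. Two to four beams lie in the tube, end to end; an absent one has no pose.
- beam3_mid (a point): Centre of a yellow plastic beam 56 x 12 x 12 mm (about 22 g), x along its length. Two to four beams lie in the tube, end to end; an absent one has no pose.
- beam4_mid (a point): Centre of a yellow plastic beam 56 x 12 x 12 mm (about 22 g), x along its length. Two to four beams lie in the tube, end to end; an absent one has no pose.
- wheel_mid (a point): Centre of a black wheel, 44 mm across and 20 mm thick (about 40 g), lying flat on the desk; z is its axle.
- mouse: Black computer mouse 105 x 60 x 34 mm; origin under its centre. Leave alone.
- phone: Phone lying flat, 72 x 150 x 9 mm; origin under its centre. Leave alone.
- rover: Little four-wheeled rover, 120 x 95 x 72 mm; origin under its centre. Leave alone.
There are look-alikes about, which are no part of the job. There is more than one size of the part that bears wheel_mid; the job needs the middle-sized.

How it is judged:
By the outcome, as a careful person would: the job done as asked, in the order asked, and still so for the second after the job is handed in, with the robot touching nothing.
Of beam1, beam2, beam3, beam4 only 2 to 4 are there at a start; the rules pass over those that are not, and their reading is None.
At some moment in a run one of wheel may be knocked a few centimetres aside while the robot is not near it.
Once in a run the grip may slacken for a moment while it holds something.
It also fails if it takes over 210 s, if anything falls off the work surface, if the arm or the gripper's body presses on something with over 40 N, if the wrist force passes 120 N, or if a joint passes its speed limit or range.

## Working session

There is one attempt and no reset: what is moved stays moved. The work goes in short steps, Python scripts to look and compute and a tool call to move; the robot and the scene stay as the last step left them, time stands still between calls to the robot, and variables do not carry over. Pictures are saved under pics/ and viewed, and the job is handed in when it is done.

Besides the shell and the picture viewer there is one more tool, called after ">>>" in YAML: its name, and indented under it one key for each argument. step_arm: Moves the arm, as the interface text tells. Its arguments: {"type":"object","properties":{"targets":{"type":"array","items":{"type":"array"}},"force":{"type":"number"}},"required":["targets"]}

```bash
mkdir -p pics
python3 - <<'E'
from workcell import *
import cv2, numpy as np
s=get_state()
print({k:np.round(v,3).tolist() for k,v in s.items()})
for c in ["scene","side","wrist"]:
    im=read_camera(c); cv2.imwrite(f"pics/{c}0.png",im[:,:,::-1])
    print(c,{k:np.round(v,4).tolist() if not isinstance(v,str) else v for k,v in camera_model(c).items()})
try: print(hold_point_z)
except Exception as e: print(e)
E
```

```text
{'clock': 0.0, 'joint_pos': [0.998, 0.314, 0.045, 1.304, -0.0, 1.431], 'qvel': [-0.0, 0.001, -0.001, 0.001, 0.002, 0.0], 'tau': [0.003, -48.063, 29.853, 0.019, -0.0, -0.0], 'tcp_pos': [0.241, 0.522, 0.23], 'orientation': [0.69, 0.151, 0.691, -0.152], 'wrist_force': [0.384, 0.402, -0.419], 'ft_torque': [0.017, 0.01, -0.027], 'finger_gap': 0.086}
scene {'fx': 514.0967, 'fy': 514.0967, 'cx': 313.4276, 'cy': 208.0419, 'xyz': [1.0778, -0.8214, 1.0092], 'rotation': [-0.3635, 0.8918, 0.2463, -0.1087]}
side {'fx': 361.4329, 'fy': 361.4329, 'cx': 320.9959, 'cy': 199.5292, 'xyz': [0.5224, 0.6221, 0.5191], 'rotation': [0.0322, -0.0351, 0.8729, -0.4855]}
wrist {'fx': 309.7069, 'fy': 309.7069, 'cx': 322.5424, 'cy': 199.9019, 'T_tool_cam': [[-0.0009, -0.277, 0.9609, -0.1424], [1.0, -0.0014, 0.0006, 0.0005], [0.0012, 0.9609, 0.277, -0.0695], [0.0, 0.0, 0.0, 1.0]]}
0.0187
```

View pics/scene0.png

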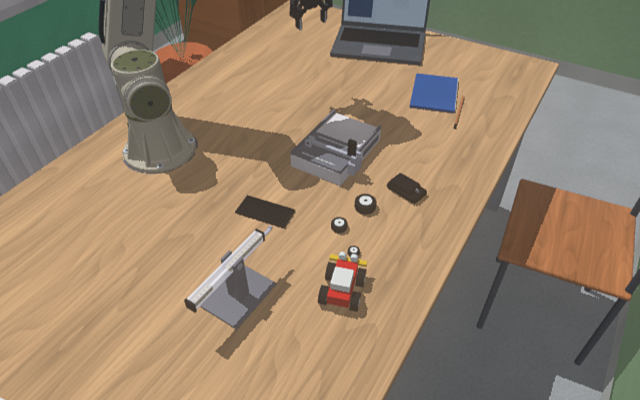

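View pics/side0.png

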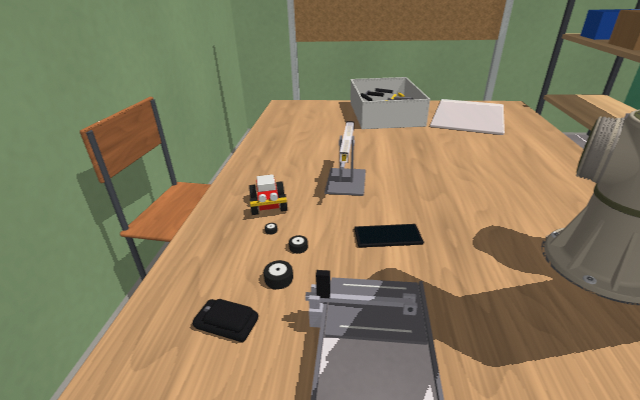

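View pics/wrist0.png

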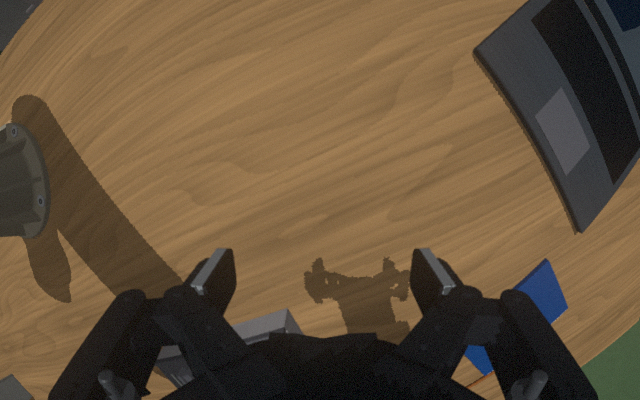

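```bash
cat > h.py <<'E'
from workcell import *
import cv2, numpy as np
from scipy.spatial.transform import Rotation as R
from scipy.optimize import least_squares
np.set_printoptions(suppress=True,precision=4)
def Q(q): return R.from_quat([q[1],q[2],q[3],q[0]])
def cam(name,st=None):
    m=camera_model(name)
    if name=="wrist":
        T=np.array(m["T_tool_cam"]); st=st or get_state()
        Rt=Q(st["orientation"]).as_matrix()
        return m,Rt@T[:3,:3],Rt@T[:3,3]+np.array(st["tcp_pos"])
    return m,Q(m["rotation"]).as_matrix(),np.array(m["xyz"])
def ray(C,u,v):
    m,Rm,o=C
    x=(u-m["cx"])/m["fx"]; y=(v-m["cy"])/m["fy"]
    if "T_tool_cam" in m:
        r=np.hypot(x,y); d=np.array([x/r*np.sin(r),y/r*np.sin(r),np.cos(r)]) if r>1e-9 else np.array([0,0,1.])
    else: d=np.array([x,y,1.])
    d=Rm@d; return o,d/np.linalg.norm(d)
def proj(C,p):
    m,Rm,o=C; p=np.atleast_2d(p); c=(p-o)@Rm
    if "T_tool_cam" in m:
        r=np.hypot(c[:,0],c[:,1]); th=np.arctan2(r,c[:,2]); k=th/np.maximum(r,1e-12)
        return np.c_[m["cx"]+m["fx"]*k*c[:,0],m["cy"]+m["fy"]*k*c[:,1]]
    return np.c_[m["cx"]+m["fx"]*c[:,0]/c[:,2],m["cy"]+m["fy"]*c[:,1]/c[:,2]]
def onz(C,u,v,z):
    o,d=ray(C,u,v); return o+d*(z-o[2])/d[2]
def tri(obs):
    A=np.zeros((3,3));b=np.zeros(3)
    for C,u,v in obs:
        o,d=ray(C,u,v);P=np.eye(3)-np.outer(d,d);A+=P;b+=P@o
    p=np.linalg.solve(A,b)
    return p,[np.round(proj(C,p)[0]-[u,v],1).tolist() for C,u,v in obs]
def quat_for(yaw,pitch=0.0):
    """tool x pointing down, jaw axis y at world yaw; """
    x=np.array([0,0,-1.]);y=np.array([np.cos(yaw),np.sin(yaw),0]);z=np.cross(x,y)
    return R.from_matrix(np.c_[x,y,z])
def plan(pos,Rg,st=None):
    """print rotation vector deg and tool shift (in current tool axes) to pos/R"""
    st=st or get_state(); Rc=Q(st["orientation"])
    rv=(Rc.inv()*Rg).as_rotvec(degrees=True)
    d=np.array(pos)-st["tcp_pos"]
    return rv, Rc.inv().apply(d)*100, Rg.inv().apply(d)*100
def shot(c,name,crop=None,scale=1):
    st=get_state(); im=read_camera(c)
    if crop: x,y,w,h=crop; im=im[y:y+h,x:x+w]
    if scale!=1: im=cv2.resize(im,None,fx=scale,fy=scale,interpolation=cv2.INTER_CUBIC)
    cv2.imwrite(f"pics/{name}.png",im[:,:,::-1]); return st
E
python3 - <<'E'
from h import *
for c in ["scene","side"]:
    im=read_camera(c)
    for l in ["case","cover","latch_bar","tube","wheel_mid","beam1_mid","mouse","phone","rover","bar_grip"]:
        print(c,l,[(round(d["p"],2),np.round(d["extent"]).astype(int).tolist()) for d in find_in(c,l)][:5])
shot("scene","sc1",(170,90,270,260),2.3)
shot("side","si1",(180,110,270,290),2)
E
```

```text
scene case [(0.82, [290, 109, 90, 75])]
scene cover [(0.78, [296, 132, 65, 41])]
scene latch_bar [(0.66, [309, 138, 49, 21])]
scene tube [(0.36, [290, 109, 92, 77])]
scene wheel_mid [(0.88, [356, 196, 20, 17]), (0.48, [333, 217, 16, 17]), (0.46, [347, 247, 13, 13])]
scene beam1_mid [(0.63, [295, 131, 68, 44])]
scene mouse [(0.88, [387, 174, 38, 30])]
scene phone [(0.66, [233, 197, 60, 33]), (0.57, [316, 255, 52, 56])]
scene rover [(0.97, [319, 253, 51, 58])]
scene bar_grip [(0.66, [307, 137, 55, 24])]
side case [(0.91, [302, 268, 144, 132])]
side cover [(0.6, [303, 267, 140, 131])]
side latch_bar [(0.62, [307, 272, 103, 36])]
side tube [(0.93, [341, 121, 16, 50])]
side wheel_mid [(0.57, [286, 237, 23, 15])]
side beam1_mid [(0.63, [338, 122, 20, 47])]
side mouse [(0.58, [188, 299, 70, 45])]
side phone [(0.63, [355, 224, 66, 25])]
side rover [(0.67, [249, 173, 37, 41])]
side bar_grip [(0.73, [304, 271, 108, 42]), (0.62, [304, 270, 142, 130])]
```

View pics/sc1.png

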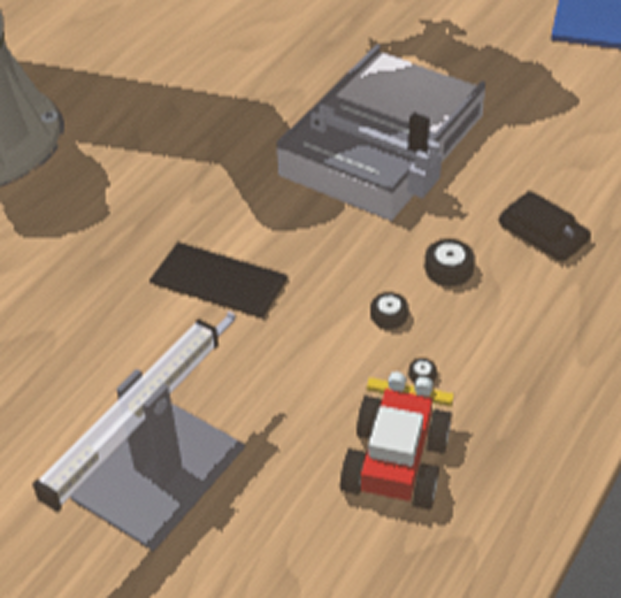

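View pics/si1.png

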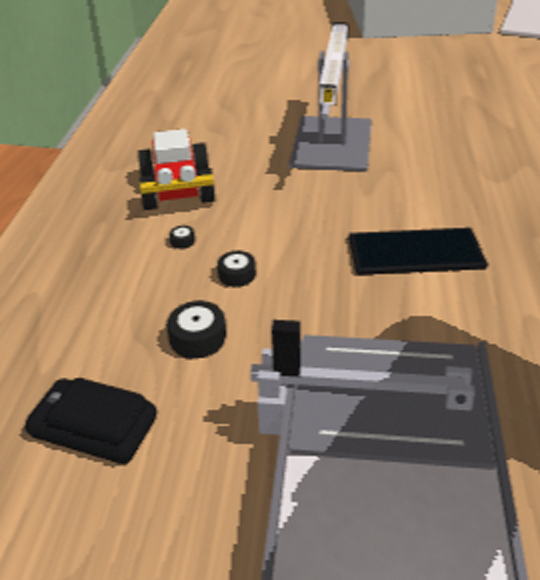

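Run:
```python
from h import *
S=cam("scene");D=cam("side")
print("tabtop",tri([(S,352.2,140.0),(D,323,271.5)]))
print("mouth",tri([(S,260,234),(D,343.8,158)]))
print("cap",tri([(S,189.6,304),(D,349.5,124)]))
for n,a,b in [("wheelM",(339.3,222),(298.5,241)),("L",(365.6,201),(278,270)),("S",(353.5,250),(271,227))]:
    print(n,tri([(S,*a),(D,*b)]), onz(S,*a,.02),onz(D,*b,.02))
print("phone",onz(S,265,212,.009),"rover",onz(S,343,285,.04),"mouse",onz(S,406,189,.02))
# case corners top z=.056 side: far rail ends
for n,p in [("rail+x -y",(391.,184)),("rail -x -y",(290.5,155)),("+y+x",(380,126)),("+y-x",(334,112))]: print(n,onz(S,*p,.05))
for n,p in [("hinge",(180+457/2,110+375/2)),("bar end",(180+255/2,110+375/2))]: print(n,onz(D,*p,.068))
print([onz(D,*p,.006) for p in [(180+305/2,110+118/2),(180+370/2,110+120/2),(180+366/2,110+170/2),(180+293/2,110+165/2)]])
```

```text
tabtop (array([0.568 , 0.2004, 0.1229]), [[-0.3, -0.1], [-0.5, 0.2]])
mouth (array([ 0.5509, -0.2161,  0.1236]), [[-0.1, -0.0], [-0.0, 0.0]])
cap (array([ 0.5421, -0.4491,  0.1293]), [[0.2, 0.1], [0.1, -0.1]])
wheelM (array([ 0.6431, -0.0039,  0.0185]), [[-0.5, -0.1], [-0.5, 0.2]]) [ 0.645  -0.0048  0.02  ] [ 0.6417 -0.0027  0.02  ]
L (array([0.6691, 0.0965, 0.0235]), [[-0.4, -0.1], [-0.5, 0.1]]) [0.6687 0.1001 0.02  ] [0.6692 0.0924 0.02  ]
S (array([ 0.7182, -0.0633,  0.0105]), [[-0.2, -0.1], [-0.3, 0.1]]) [ 0.7222 -0.0704  0.02  ] [ 0.714  -0.0507  0.02  ]
phone [ 0.4482 -0.0655  0.009 ] rover [ 0.758  -0.1904  0.04  ] mouse [0.744  0.1995 0.02  ]
rail+x -y [0.7107 0.1662 0.05  ]
rail -x -y [0.4049 0.1318 0.05  ]
+y+x [0.5683 0.3894 0.05  ]
+y-x [0.408  0.3831 0.05  ]
hinge [0.4283 0.1928 0.068 ]
bar end [0.5936 0.2048 0.068 ]
[array([ 0.5913, -0.384 ,  0.006 ]), array([ 0.4906, -0.3821,  0.006 ]), array([ 0.4976, -0.232 ,  0.006 ]), array([ 0.5985, -0.2398,  0.006 ])]
```

Run:
```python
from h import *
st=get_state(); print(Q(st["orientation"]).as_matrix())
for s in (1,-1):
    Rg=quat_for(s*np.pi/2+0.07)
    print(plan([.567,.2,.2],Rg))
```

```text
[[ 0.      0.4194  0.9078]
 [ 0.      0.9078 -0.4194]
 [-1.      0.      0.    ]]
(array([-28.8102,   0.001 ,  -0.001 ]), array([  3.1294, -15.5638,  43.0805]), array([  3.1293, -34.3982,  30.2478]))
(array([151.1898,  -0.0014,  -0.0013]), array([  3.1294, -15.5638,  43.0805]), array([  3.1293,  34.3982, -30.2478]))
```

>>> step_arm:
  targets:
    - [[-7.2, 0, 0], [0, 0, 0], 8.5]
    - [[-7.2, 0, 0], [0, 0, 0], 8.5]
    - [[-7.2, 0, 0], [0, 0, 0], 8.5]
    - [[-7.2, 0, 0], [0, 0, 0], 8.5]
    - [[0, 0, 0], [0, -3.1, 2.75], 8.5]
    - [[0, 0, 0], [0, -3.1, 2.75], 8.5]
    - [[0, 0, 0], [0, -3.1, 2.75], 8.5]
    - [[0, 0, 0], [0, -3.1, 2.75], 8.5]
    - [[0, 0, 0], [0, -3.1, 2.75], 8.5]
    - [[0, 0, 0], [0, -3.1, 2.75], 8.5]

```text
clock: 2.35
tcp_pos: [0.4198, 0.3467, 0.2315]
orientation: [0.707, -0.025, 0.707, 0.025]
wrist_force: [1.4, 0.0, -0.2]
finger_gap: 0.0848
```

>>> step_arm:
  targets:
    - [[0, 0, 0], [0.5, -3.1, 2.75], 6]
    - [[0, 0, 0], [0.5, -3.1, 2.75], 6]
    - [[0, 0, 0], [0.5, -3.1, 2.75], 6]
    - [[0, 0, 0], [0, -3.1, 2.75], 6]
    - [[0, 0, 0], [0, -3.1, 2.75], 6]
    - [[0, 0, 0], [0, 0, 0], 6]
    - [[0, 0, 0], [0, 0, 0], 6]
    - [[0, 0, 0], [0, 0, 0], 6]
    - [[0, 0, 0], [0, 0, 0], 6]
    - [[0, 0, 0], [0, 0, 0], 6]

```text
clock: 3.35
tcp_pos: [0.566, 0.204, 0.2166]
orientation: [0.707, -0.025, 0.707, 0.025]
wrist_force: [0.0, -0.1, -1.2]
finger_gap: 0.0599
```

Run:
```python
from h import *
st=shot("wrist","w1"); print(st["clock"],st["tcp_pos"],st["finger_gap"])
W=cam("wrist",st)
for l in ["latch_bar","bar_grip","case","cover"]:
    print(l,[(round(d["p"],2),np.round(d["extent"]).astype(int).tolist()) for d in find_in("wrist",l)][:5])
print(proj(W,[[.568,.2004,.1229],[.4283,.1928,.068]]))
```

```text
3.35 [0.566  0.204  0.2166] 0.05994629010700469
latch_bar [(0.74, [309, 36, 37, 180])]
bar_grip [(0.98, [306, 37, 45, 183]), (0.68, [0, 160, 17, 14])]
case [(0.6, [258, 15, 249, 206])]
cover [(0.86, [257, 23, 140, 197])]
[[317.5863 203.424 ]
 [320.6642  40.9459]]
```

View pics/w1.png

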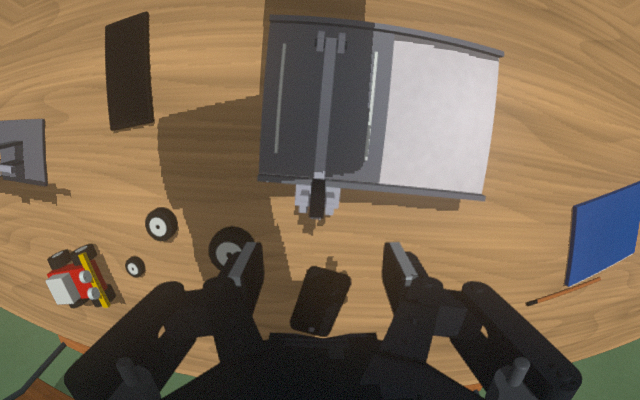

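Run:
```python
from h import *
shot("wrist","w2",(240,0,280,230),2.8)
```

```text
(no output)
```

View pics/w2.png

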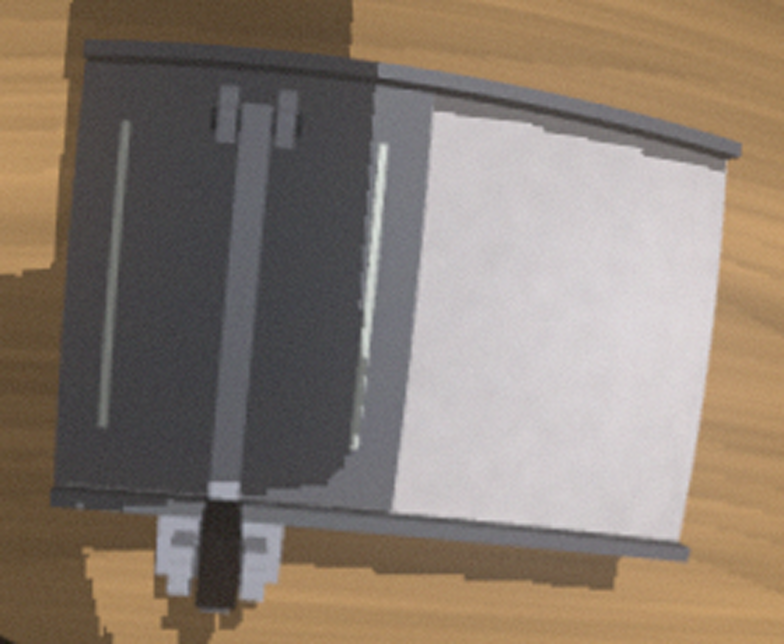

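```bash
cat > casefit.py <<'E'
from h import *
W=cam("wrist")
c=lambda x,y:(240+x/2.8,y/2.8)
pts=[((-.085,-.125,.056),c(88,42)),((-.085,.125,.056),c(741,147)),((.085,-.125,.056),c(52,500)),((.085,.125,.056),c(688,553)),
 ((.085-.03,-.0625,.071),c(228,470)),((-.055+.0,-.0625,.071),c(255,118)),((.085,-.0625,.121),c(217,560))]
P=np.array([p[0] for p in pts]);U=np.array([p[1] for p in pts])
def pose(q,P): 
    r=R.from_euler('z',q[2]).apply(P); return r+[q[0],q[1],0]
f=lambda q:(proj(W,pose(q,P))-U).ravel()
s=least_squares(f,[.48,.26,.07],loss='soft_l1')
print(s.x,"\n",f(s.x).reshape(-1,2).round(1))
print("grip",pose(s.x,np.array([[.085,-.0625,.104],[.098,-.0625,.058],[0,-.0625,.006],[-.055,-.0625,.066]])))
E
python3 casefit.py
```

```text
[ 0.4859  0.2641 -0.0183] 
 [[-1.1 -1.7]
 [ 0.4 -1.5]
 [-0.9  1.8]
 [-0.3  3.4]
 [ 0.1 -9.8]
 [ 0.9 -0.3]
 [ 0.6  4.2]]
grip [[0.5697 0.2001 0.104 ]
 [0.5827 0.1998 0.058 ]
 [0.4848 0.2016 0.006 ]
 [0.4298 0.2026 0.066 ]]
```

Run:
```python
from h import *
print(plan([.569,.2,.087],quat_for(np.pi/2-.018)))
```

```text
(array([ 5.0588,  0.01  , -0.0067]), array([12.9406, -0.3402,  0.2139]), array([12.9406, -0.3184,  0.2453]))
```

>>> step_arm:
  targets:
    - [[5, 0, 0], [0, 0, 0], 5]
    - [[0, 0, 0], [2.5, -0.3, 0.25], 5]
    - [[0, 0, 0], [2.5, 0, 0], 5]
    - [[0, 0, 0], [2.5, 0, 0], 5]
    - [[0, 0, 0], [2.5, 0, 0], 5]
    - [[0, 0, 0], [1.5, 0, 0], 5]
    - [[0, 0, 0], [1.4, 0, 0], 5]
    - [[0, 0, 0], [0, 0, 0], 5]
    - [[0, 0, 0], [0, 0, 0], 5]
    - [[0, 0, 0], [0, 0, 0], 5]
  force: 40

```text
clock: 4.65
tcp_pos: [0.57, 0.2001, 0.0884]
orientation: [0.708, 0.006, 0.706, -0.006]
wrist_force: [0.1, -0.6, 0.3]
finger_gap: 0.0498
```

Run:
```python
from h import *
st=shot("wrist","w3"); print(st["tcp_pos"],st["wrist_force"]); shot("side","s3",(220,150,300,250),2.6)
```

```text
[0.57   0.2001 0.0884] [ 0.0794 -0.6422  0.2592]
```

View pics/w3.png

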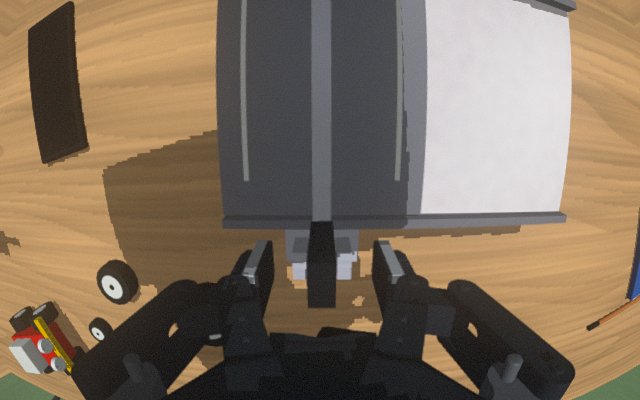

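View pics/s3.png

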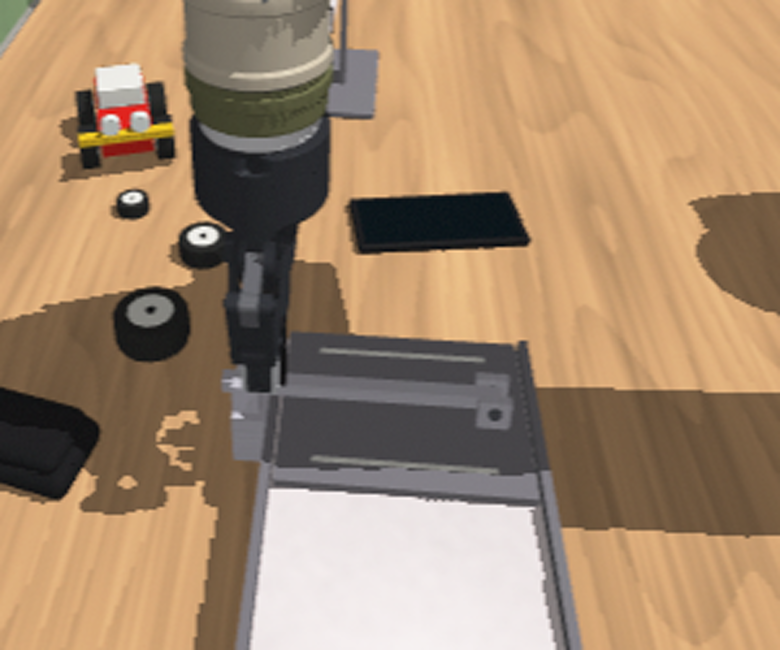

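>>> step_arm:
  targets:
    - [[0, 0, 0], [0, 0, 0], 1]
    - [[0, 0, 0], [0, 0, 0], 1]
    - [[0, 0, 0], [0, 0, 0], 1]
    - [[0, 0, 0], [0, 0, 0], 1]
    - [[0, 0, 0], [0, 0, 0], 1]
    - [[0, 0, 0], [0, 0, 0], 1]
    - [[0, 0, 0], [0, 0, 0], 1]
    - [[0, 0, 0], [0, 0, 0], 1]
    - [[0, 0, 0], [0, 0, 0], 1]
    - [[0, 0, 0], [0, 0, 0], 1]
  force: 50

```text
clock: 5.75
tcp_pos: [0.5694, 0.2, 0.0876]
orientation: [0.707, 0.006, 0.707, -0.006]
wrist_force: [-0.0, -1.0, 5.2]
finger_gap: 0.0112
```

>>> step_arm:
  targets:
    - [[0, -2, 0], [-0.5, 0, -0.08], 1]
    - [[0, -2, 0], [-0.5, 0, -0.08], 1]
    - [[0, -2, 0], [-0.5, 0, -0.08], 1]
    - [[0, -2, 0], [-0.5, 0, -0.08], 1]
    - [[0, -2, 0], [-0.5, 0, -0.08], 1]
    - [[0, -2, 0], [-0.5, 0, -0.08], 1]
    - [[0, -2, 0], [-0.5, 0, -0.08], 1]
    - [[0, 0, 0], [0, 0, 0], 1]
    - [[0, 0, 0], [0, 0, 0], 1]
    - [[0, 0, 0], [0, 0, 0], 1]

```text
clock: 6.75
tcp_pos: [0.56, 0.2001, 0.121]
orientation: [0.788, 0.005, 0.616, -0.007]
wrist_force: [0.6, -0.3, -0.4]
finger_gap: 0.0117
```

Run:
```python
from h import *
st=shot("side","s4",(220,150,300,250),2.6); print(st["tcp_pos"],st["wrist_force"],st["finger_gap"],Q(st["orientation"]).as_matrix())
```

```text
[0.56   0.2001 0.121 ] [ 0.5919 -0.3159 -0.4313] 0.011669405948632295 [[ 0.2407  0.0175  0.9705]
 [-0.0041  0.9998 -0.017 ]
 [-0.9706  0.0002  0.2407]]
```

View pics/s4.png

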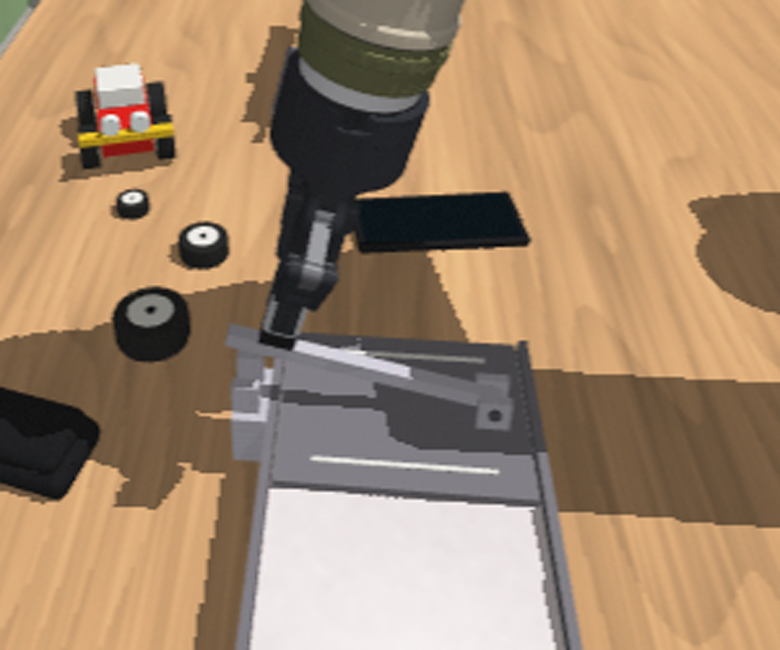

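>>> step_arm:
  targets:
    - [[0, 0, 0], [0, 1.2, 0], 1]
    - [[0, 0, 0], [0, 1.4, 0], 1]
    - [[0, 0, 0], [0, 1.4, 0], 1]
    - [[0, 0, 0], [0, 1.4, 0], 1]
    - [[0, 0, 0], [0, 1.4, 0], 1]
    - [[0, 0, 0], [0, 1.4, 0], 1]
    - [[0, 0, 0], [0, 1.4, 0], 1]
    - [[0, 0, 0], [0, 1.4, 0], 1]
    - [[0, 0, 0], [0, 0.7, 0], 1]
    - [[0, 0, 0], [0, 0, 0], 1]

```text
clock: 7.8
tcp_pos: [0.5617, 0.3177, 0.1211]
orientation: [0.788, 0.005, 0.616, -0.007]
wrist_force: [-0.0, -2.1, -0.8]
finger_gap: 0.0113
```

>>> step_arm:
  targets:
    - [[0, 0, 0], [0, 0.2, 0], 1]
    - [[0, 0, 0], [0, 0, 0], 1]
    - [[0, 2, 0], [0.5, 0, 0.08], 1]
    - [[0, 2, 0], [0.5, 0, 0.08], 1]
    - [[0, 2, 0], [0.5, 0, 0.08], 1]
    - [[0, 2, 0], [0.5, 0, 0.08], 1]
    - [[0, 2, 0], [0.5, 0, 0.08], 1]
    - [[0, 2, 0], [0.5, 0, 0.08], 1]
    - [[0, 2, 0], [0.5, 0, 0.08], 1]
    - [[0, 0, 0], [0, 0, 0], 1]

```text
clock: 8.8
tcp_pos: [0.5712, 0.3177, 0.0875]
orientation: [0.705, 0.006, 0.709, -0.007]
wrist_force: [-6.6, -4.2, 4.1]
finger_gap: 0.0113
```

Run:
```python
from h import *
st=shot("side","s5",(220,150,300,250),2.6); print(st["tcp_pos"],st["wrist_force"],st["finger_gap"])
shot("scene","c5",(260,90,160,130),4)
```

```text
[0.5712 0.3177 0.0875] [-6.646  -4.1673  4.0604] 0.01134082821872208
```

View pics/s5.png

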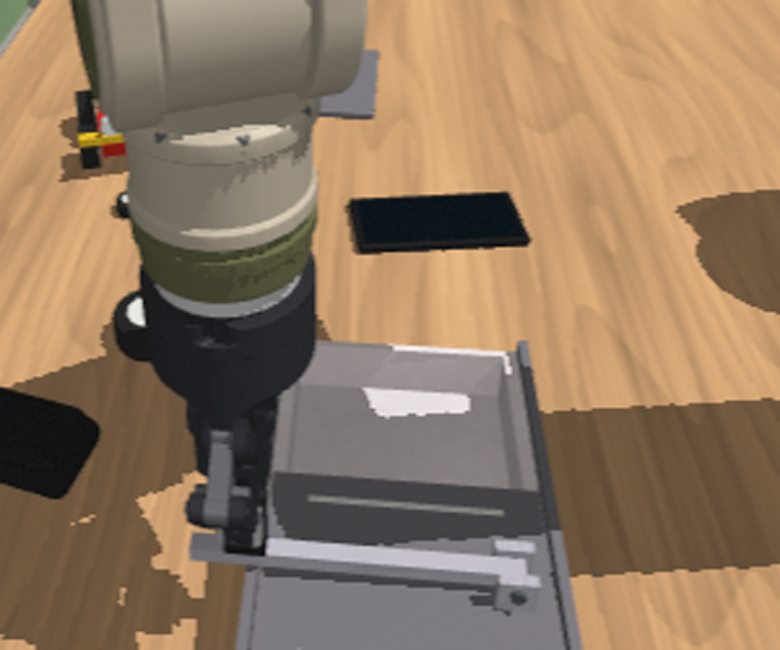

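View pics/c5.png

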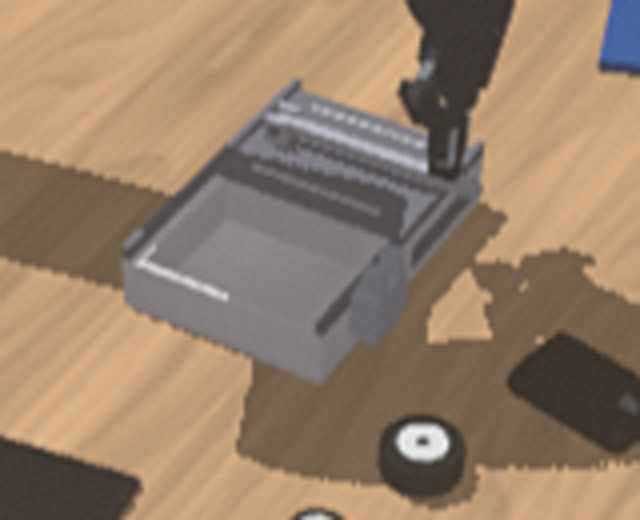

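>>> step_arm:
  targets:
    - [[0, 0, 0], [0, 0, 0], 5]
    - [[0, 0, 0], [0, 0, 0], 5]
    - [[0, 0, 0], [0, 0, 0], 6]
    - [[0, 0, 0], [-1, 0, 0], 6]
    - [[0, 0, 0], [-3, 0, 0], 6.5]
    - [[0, 0, 0], [-4, 0, 0], 6.5]
    - [[0, 0, 0], [-1, -4, 0.5], 6.5]
    - [[0, 0, 0], [0, -4, 1], 6.5]
    - [[0, 0, 0], [0, -4, 1], 6.5]
    - [[0, 0, 0], [0, -4, 1], 6.5]

```text
clock: 9.9
tcp_pos: [0.6053, 0.1572, 0.1791]
orientation: [0.708, 0.006, 0.706, -0.006]
wrist_force: [1.0, 1.2, -0.2]
finger_gap: 0.065
```

>>> step_arm:
  targets:
    - [[0, 0, 0], [0, -4, 1], 6.5]
    - [[0, 0, 0], [0, -4, 1], 6.5]
    - [[0, 0, 0], [0, -4, 1], 6.5]
    - [[0, 0, 0], [0, -3, 0.5], 6.5]
    - [[0, 0, 0], [0, 0, 0], 6.5]
    - [[0, 0, 0], [0, 0, 0], 6.5]
    - [[0, 0, 0], [0, 0, 0], 6.5]
    - [[0, 0, 0], [0, 0, 0], 6.5]
    - [[0, 0, 0], [0, 0, 0], 6.5]
    - [[0, 0, 0], [0, 0, 0], 6.5]

```text
clock: 10.9
tcp_pos: [0.637, 0.0087, 0.1777]
orientation: [0.707, 0.006, 0.707, -0.006]
wrist_force: [0.6, -0.4, -0.2]
finger_gap: 0.065
```

Run:
```python
from h import *
st=shot("wrist","w6"); print(st["clock"],st["tcp_pos"],st["finger_gap"],st["wrist_force"])
W=cam("wrist",st)
for l in ["wheel_mid"]:
    for d in find_in("wrist",l):
        x,y,w,h=d["extent"]; print(round(d["p"],2),np.round(d["extent"]),onz(W,x+w/2,y+h/2,.012))
print(proj(W,[[.643,-.004,.02]]))
shot("side","s6",(160,130,300,250),2.6)
```

```text
10.9 [0.637  0.0087 0.1777] 0.06501402688239474 [ 0.6411 -0.4234 -0.2359]
0.92 [287. 168.  42.  44.] [ 0.6457 -0.0058  0.012 ]
0.64 [378. 180.  57.  58.] [0.6687 0.0982 0.012 ]
0.57 [251. 237.  22.  30.] [ 0.7151 -0.0591  0.012 ]
[[309.6252 189.3119]]
```

View pics/w6.png

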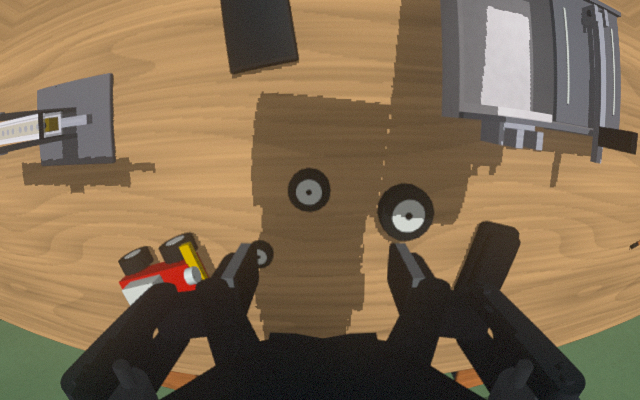

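View pics/s6.png

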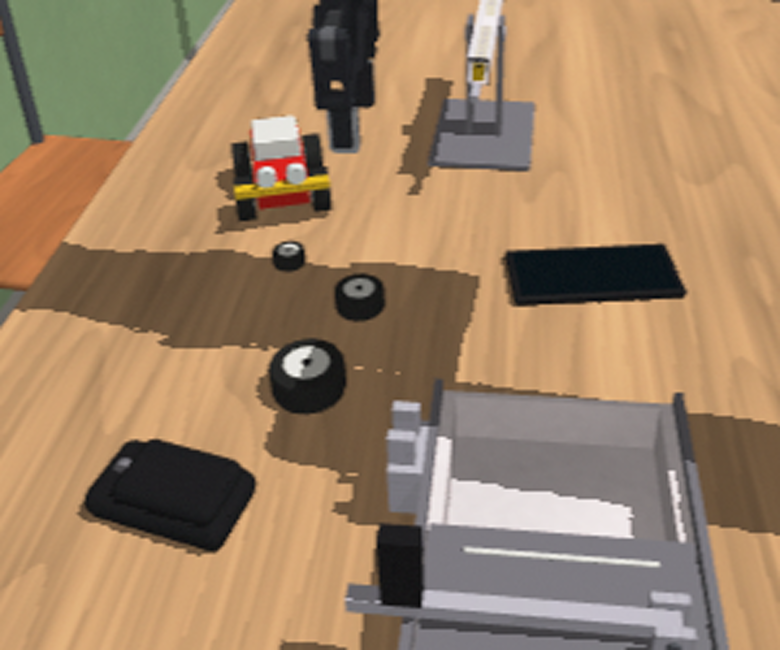

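Run:
```python
from h import *
print(plan([.6445,-.0045,.005],quat_for(np.pi/2-.018)))
```

```text
(array([ 0.0701,  0.0016, -0.0069]), array([17.264 , -1.2557,  0.7691]), array([17.2642, -1.2527,  0.7711]))
```

>>> step_arm:
  targets:
    - [[0, 0, 0], [1, -1.25, 0.75], 6.5]
    - [[0, 0, 0], [3, 0, 0], 6.5]
    - [[0, 0, 0], [3, 0, 0], 6.5]
    - [[0, 0, 0], [3, 0, 0], 6.5]
    - [[0, 0, 0], [3, 0, 0], 6.5]
    - [[0, 0, 0], [2.5, 0, 0], 6.5]
    - [[0, 0, 0], [1, 0, 0], 6.5]
    - [[0, 0, 0], [0.7, 0, 0], 6.5]
    - [[0, 0, 0], [0, 0, 0], 6.5]
    - [[0, 0, 0], [0, 0, 0], 6.5]

```text
clock: 12.05
tcp_pos: [0.6454, -0.0052, 0.0068]
orientation: [0.708, 0.006, 0.706, -0.006]
wrist_force: [-0.3, 0.4, -0.7]
finger_gap: 0.065
```

Run:
```python
from h import *
st=shot("wrist","w7"); print(st["tcp_pos"],st["wrist_force"]); shot("side","s7",(240,200,120,100),5)
```

```text
[ 0.6454 -0.0052  0.0068] [-0.3246  0.362  -0.6801]
```

View pics/w7.png

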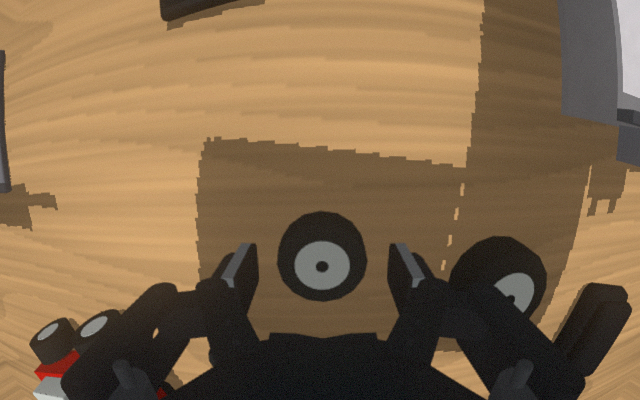

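View pics/s7.png

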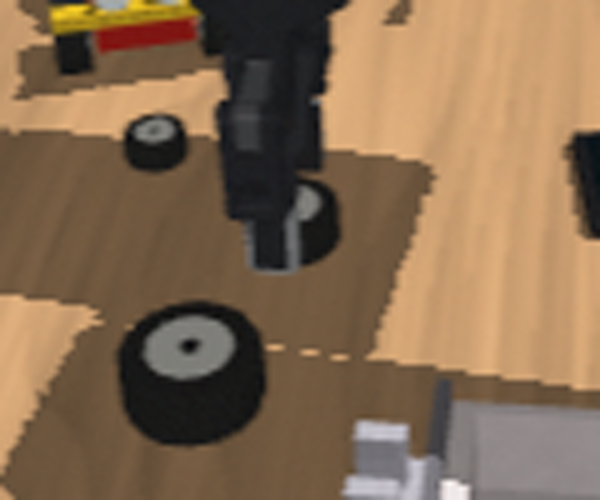

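Run:
```python
from h import *
st=get_state();W=cam("wrist",st)
print(proj(W,[[.6454,-.0052,.02],[.6454,-.0052,.012]]),onz(W,322,265,.02), onz(cam("side"),240+305/5,200+205/5,.02),onz(cam("side"),240+275/5,200+268/5,.01))
im=read_camera("side")
for d in silhouettes("side","wheel_mid"):
    print(d["p"],d["extent"])
```

```text
[[321.8687 264.8767]
 [321.8941 257.2554]] [ 0.6455 -0.0051  0.02  ] [ 0.6361 -0.003   0.02  ] [0.6453 0.0286 0.01  ]
0.57 [296.2, 237.9, 11.4, 13.9]
0.37 [190.3, 300.6, 67.9, 44.0]
```

>>> step_arm:
  targets:
    - [[0, 0, 0], [0.2, 0, 0], 6]
    - [[0, 0, 0], [0, 0, 0], 3.5]
    - [[0, 0, 0], [0, 0, 0], 3.5]
    - [[0, 0, 0], [0, 0, 0], 3.5]
    - [[0, 0, 0], [0, 0, 0], 3.5]
    - [[0, 0, 0], [0, 0, 0], 3.5]
    - [[0, 0, 0], [0, 0, 0], 3.5]
    - [[0, 0, 0], [0, 0, 0], 3.5]
    - [[0, 0, 0], [-1, 0, 0], 3.5]
    - [[0, 0, 0], [-2, 0, 0], 3.5]
  force: 50

```text
clock: 13.25
tcp_pos: [0.6422, -0.0047, 0.0319]
orientation: [0.705, 0.006, 0.709, -0.006]
wrist_force: [-0.1, -0.0, -0.7]
finger_gap: 0.0417
```

Run:
```python
from h import *
c,s=np.cos(-.018),np.sin(-.018)
p=np.array([.4859,.2641])+np.array([[c,-s],[s,c]])@[-.045,-.0625]
print(p,plan([*p,.03],quat_for(np.pi/2-.018)))
```

```text
[0.4398 0.2024] (array([ 0.0288, -0.2877, -0.0305]), array([  0.3082,  20.3557, -20.6   ]), array([  0.1939,  20.3455, -20.6115]))
```

>>> step_arm:
  targets:
    - [[0, 0, 0], [-3.5, 0, 0], 3.5]
    - [[0, 0, 0], [-3.5, 0, 0], 3.5]
    - [[0, 0, 0], [-2, 0, 0], 3.5]
    - [[0, 0, 0], [0, 2, -2], 3.5]
    - [[0, 0, 0], [0, 2.9, -2.9], 3.5]
    - [[0, 0, 0], [0, 2.9, -2.9], 3.5]
    - [[0, 0, 0], [0, 2.9, -2.9], 3.5]
    - [[0, 0, 0], [0, 2.9, -2.9], 3.5]
    - [[0, 0, 0], [0, 2.9, -2.9], 3.5]
    - [[0, 0, 0], [0, 2, -2], 3.5]

```text
clock: 14.25
tcp_pos: [0.46, 0.1845, 0.1237]
orientation: [0.707, 0.006, 0.708, -0.006]
wrist_force: [-0.5, 0.4, -0.6]
finger_gap: 0.042
```

Run:
```python
from h import *
st=get_state();print(st["tcp_pos"],st["finger_gap"])
print(plan([.4398,.2024,.018],quat_for(np.pi/2-.018)))
```

```text
[0.46   0.1845 0.1237] 0.041996345032952694
(array([ 0.0998, -0.0852, -0.0021]), array([10.5712,  1.7522, -2.0317]), array([10.5681,  1.7491, -2.0504]))
```

>>> step_arm:
  targets:
    - [[0, 0, 0], [0, 1.7, -2], 3.5]
    - [[0, 0, 0], [2.5, 0, 0], 3.5]
    - [[0, 0, 0], [2.5, 0, 0], 3.5]
    - [[0, 0, 0], [2.5, 0, 0], 3.5]
    - [[0, 0, 0], [2, 0, 0], 3.5]
    - [[0, 0, 0], [1, 0, 0], 3.5]
    - [[0, 0, 0], [0, 0, 0], 3.5]
    - [[0, 0, 0], [0, 0, 0], 5.8]
    - [[0, 0, 0], [0, 0, 0], 5.8]
    - [[0, 0, 0], [0, 0, 0], 5.8]

```text
clock: 15.25
tcp_pos: [0.4439, 0.2009, 0.0197]
orientation: [0.708, 0.006, 0.706, -0.006]
wrist_force: [-0.1, -0.7, -1.1]
finger_gap: 0.0579
```

>>> step_arm:
  targets:
    - [[0, 0, 0], [-1, 0, 0], 5.8]
    - [[0, 0, 0], [-3, 0, 0], 5.8]
    - [[0, 0, 0], [-4, 0, 0], 5.8]
    - [[0, 0, 0], [-4, 0, 0], 5.8]
    - [[0, 0, 0], [-4, 0, 0], 5.8]
    - [[0, 0, 0], [0, -4, 0], 5.8]
    - [[0, 0, 0], [0, -4, 0], 5.8]
    - [[0, 0, 0], [0, -4, 0], 5.8]
    - [[0, 0, 0], [0, -4, 0], 5.8]
    - [[0, 0, 0], [0, -4, 0.5], 5.8]

```text
clock: 16.25
tcp_pos: [0.4438, -0.0008, 0.18]
orientation: [0.708, 0.006, 0.707, -0.006]
wrist_force: [1.2, -0.2, 0.2]
finger_gap: 0.0582
```

Run:
```python
from h import *
st=shot("wrist","w8"); print(st["clock"],st["tcp_pos"],st["wrist_force"]); shot("side","s8",(180,100,300,250),2.6)
shot("scene","c8",(150,90,260,240),2.5)
```

```text
16.25 [ 0.4438 -0.0008  0.18  ] [ 1.2087 -0.2094  0.1922]
```

View pics/w8.png

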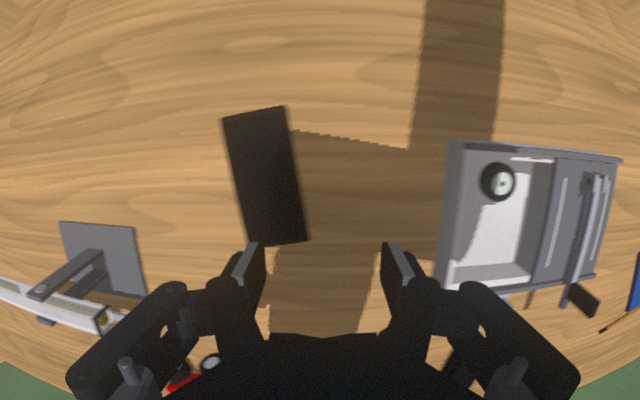

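View pics/s8.png

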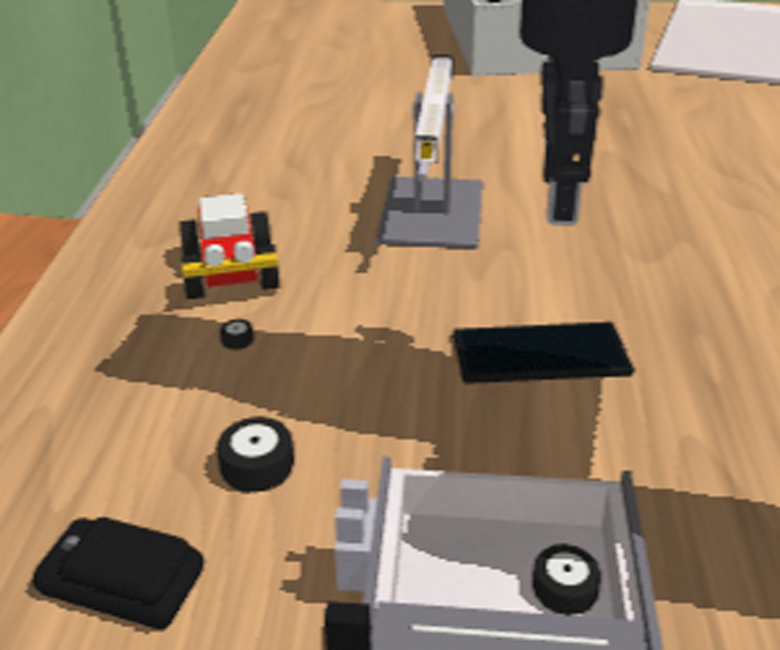

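View pics/c8.png

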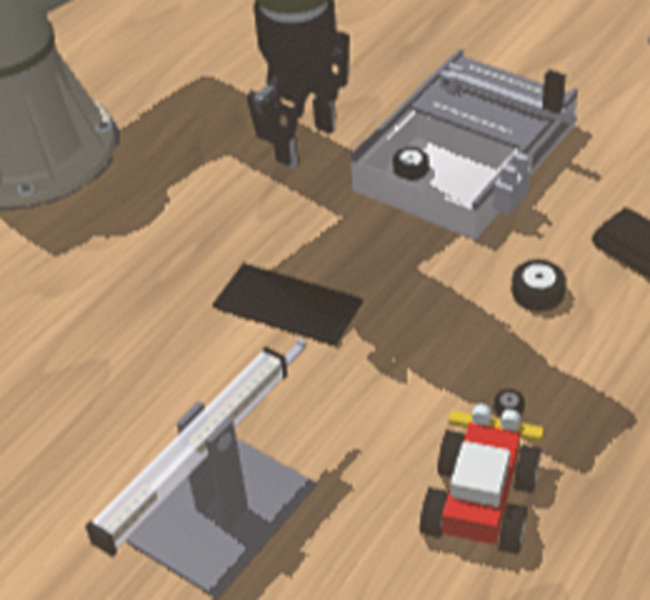

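Run:
```python
from h import *
st=get_state();print(st["joint_pos"])
mouth=np.array([.5509,-.2161]);cap=np.array([.5421,-.4491]);u=(mouth-cap)/np.linalg.norm(mouth-cap);yaw=np.arctan2(u[1],u[0]);print(u,yaw,np.linalg.norm(mouth-cap))
for s in (1,-1):
    print(plan([.548,-.24,.2],quat_for(yaw+s*np.pi/2)))
```

```text
[-0.1841  0.0855 -0.3678  1.1158  0.0001 -0.162 ]
[0.0377 0.9993] 1.5330460291401993 0.23316612103819886
(array([-89.1042,   0.071 ,   0.0825]), array([ -2.0028, -23.6256,  10.8499]), array([ -2.0247, -11.2145, -23.4528]))
(array([90.8957,  0.0829, -0.0713]), array([ -2.0028, -23.6256,  10.8499]), array([-2.0247, 11.2145, 23.4528]))
```

>>> step_arm:
  targets:
    - [[8.5, 0, 0], [0, 0, 0], 4]
    - [[8.5, 0, 0], [0, 0, 0], 4]
    - [[8.5, 0, 0], [0, 0, 0], 4]
    - [[8.5, 0, 0], [0, 0, 0], 4]
    - [[8.5, 0, 0], [0, 0, 0], 4]
    - [[8.5, 0, 0], [0, 0, 0], 4]
    - [[8.5, 0, 0], [0, 0, 0], 4]
    - [[8.5, 0, 0], [0, 0, 0], 4]
    - [[8.5, 0, 0], [0, 0, 0], 4]
    - [[8.5, 0, 0], [0, 0, 0], 4]

```text
clock: 17.4
tcp_pos: [0.4442, 0.002, 0.1792]
orientation: [0.516, 0.484, 0.516, -0.483]
wrist_force: [0.9, -0.9, -0.6]
finger_gap: 0.0401
```

>>> step_arm:
  targets:
    - [[5.9, 0, 0], [-1, 0, 0], 4]
    - [[0, 0, 0], [-1, 1.6, 3.3], 4]
    - [[0, 0, 0], [0, 1.6, 3.3], 4]
    - [[0, 0, 0], [0, 1.6, 3.3], 4]
    - [[0, 0, 0], [0, 1.6, 3.3], 4]
    - [[0, 0, 0], [0, 1.6, 3.3], 4]
    - [[0, 0, 0], [0, 1.6, 3.3], 4]
    - [[0, 0, 0], [0, 1.6, 3.6], 4]
    - [[0, 0, 0], [0, 0, 0], 4]
    - [[0, 0, 0], [0, 0, 0], 4]

```text
clock: 18.4
tcp_pos: [0.5488, -0.2362, 0.1985]
orientation: [0.491, 0.508, 0.492, -0.508]
wrist_force: [-0.0, 0.2, -0.2]
finger_gap: 0.04
```

Run:
```python
from h import *
st=shot("wrist","w9"); print(st["clock"],st["tcp_pos"],st["wrist_force"],st["joint_pos"]); 
W=cam("wrist",st)
print(proj(W,[[.5509,-.2161,.1236],[.5421,-.4491,.1293]]))
```

```text
18.4 [ 0.5488 -0.2362  0.1985] [-0.0329  0.2079 -0.1857] [-0.5411  0.3683  0.0442  1.2477  0.0006  1.0627]
[[323.2829 183.7551]
 [322.261  401.3403]]
```

View pics/w9.png

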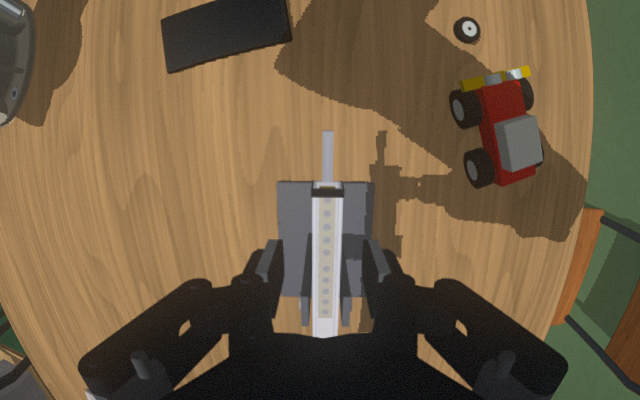

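Run:
```python
from h import *
W=cam("wrist")
a=onz(W,328,184,.1385);b=onz(W,325.5,330,.1375);c=onz(W,328,131,.117)
print(a,b,c); d=a-b;print(np.arctan2(d[1],d[0])); d=c-b;print(np.arctan2(d[1],d[0]),np.linalg.norm(c-a))
im=read_camera("wrist");cv2.imwrite("pics/w9c.png",cv2.resize(im[110:350,240:420],None,fx=3,fy=2.5)[:,:,::-1])
```

```text
[ 0.5538 -0.2123  0.1385] [ 0.5484 -0.3363  0.1375] [ 0.5552 -0.178   0.117 ]
1.5278483032922054
1.5282933817603757 0.04045920542798682
```

View pics/w9c.png

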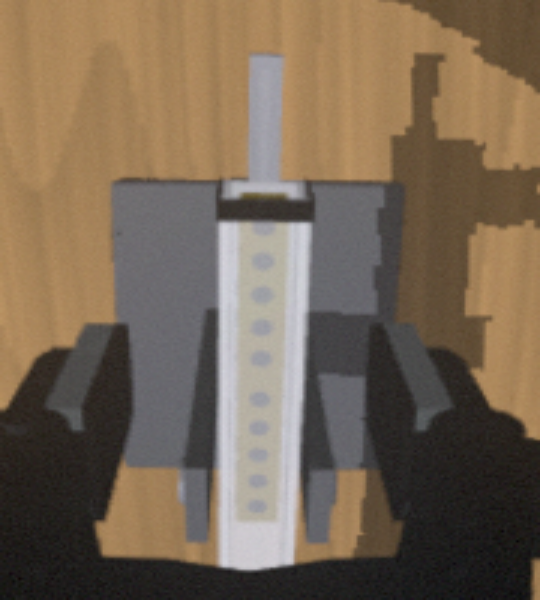

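>>> step_arm:
  targets:
    - [[0, 0, 0], [0, 0.35, -0.2], 0]
    - [[0, 0, 0], [0, 0, 0], 0]
    - [[0, 0, 0], [0, 0, 0], 0]
    - [[0, 0, 0], [2, 0, 0], 0]
    - [[0, 0, 0], [2, 0, 0], 0]
    - [[0, 0, 0], [1, 0, 0], 0]
    - [[0, 0, 0], [1, 0, 0], 0]
    - [[0, 0, 0], [0.5, 0, 0], 0]
    - [[0, 0, 0], [0.5, 0, 0], 0]
    - [[0, 0, 0], [0, 0, 0], 0]

```text
clock: 19.5
tcp_pos: [0.5526, -0.2352, 0.129]
orientation: [0.492, 0.508, 0.491, -0.508]
wrist_force: [-0.3, 0.7, -0.1]
finger_gap: -0.0005
```

>>> step_arm:
  targets:
    - [[0, 0, 0], [0.4, 0, 0], 0]
    - [[0, 0, 0], [0.4, 0, 0], 0]
    - [[0, 0, 0], [0.4, 0, 0], 0]
    - [[0, 0, 0], [0.3, 0, 0], 0]
    - [[0, 0, 0], [0.3, 0, 0], 0]
    - [[0, 0, 0], [0.3, 0, 0], 0]
    - [[0, 0, 0], [0.3, 0, 0], 0]
    - [[0, 0, 0], [0.2, 0, 0], 0]
    - [[0, 0, 0], [0, 0, 0], 0]
    - [[0, 0, 0], [0, 0, 0], 0]

```text
clock: 20.5
tcp_pos: [0.5517, -0.2349, 0.102]
orientation: [-0.491, -0.508, -0.492, 0.508]
wrist_force: [0.4, 0.8, 0.2]
finger_gap: 0.0001
```

Run:
```python
from h import *
st=shot("side","s10",(280,90,160,130),4.5); print(st["clock"],st["tcp_pos"],st["wrist_force"],st["ft_torque"])
shot("scene","c10",(150,190,180,150),4)
```

```text
20.5 [ 0.5517 -0.2349  0.102 ] [0.4165 0.7897 0.2057] [ 0.1035 -0.0698 -0.0509]
```

View pics/s10.png

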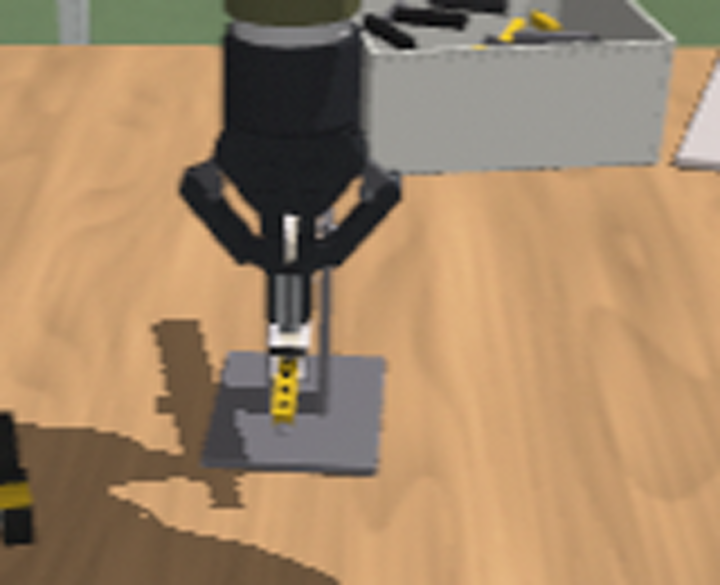

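View pics/c10.png

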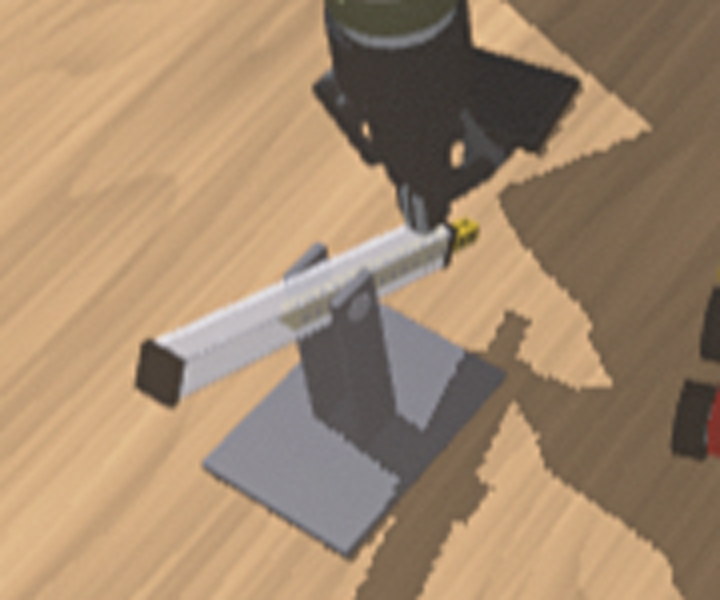

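>>> step_arm:
  targets:
    - [[0, 0, 0], [0.2, 0, 0], 0]
    - [[0, 0, 0], [0.1, 0, 0], 0]
    - [[0, 0, 0], [0.1, 0, 0], 0]
    - [[0, 0, 0], [0, 0, 0], 0]
    - [[0, 0, 0], [0, 0, 0], 0]
    - [[0, 0, 0], [0, 0, 0], 0]
    - [[0, 0, 0], [0, 0, 0], 0]
    - [[0, 0, 0], [0, 0, 0], 0]
    - [[0, 0, 0], [0, 0, 0], 0]
    - [[0, 0, 0], [0, 0, 0], 0]

```text
clock: 21.6
tcp_pos: [0.5523, -0.2351, 0.0989]
orientation: [0.492, 0.508, 0.492, -0.508]
wrist_force: [0.5, 2.2, 5.9]
finger_gap: 0.0001
```

>>> step_arm:
  targets:
    - [[0, 0, 0], [0.1, 0, 0], 0]
    - [[0, 0, 0], [0.1, 0, 0], 0]
    - [[0, 0, 0], [0, 0, 0], 0]
    - [[0, 0, 0], [0, 0, 0], 0]
    - [[0, 0, 0], [0, 0, 0], 0]
    - [[0, 0, 0], [0, 0, 0], 0]
    - [[0, 0, 0], [0, 0, 0], 0]
    - [[0, 0, 0], [0, 0, 0], 0]
    - [[0, 0, 0], [0, 0, 0], 0]
    - [[0, 0, 0], [0, 0, 0], 0]

```text
clock: 22.6
tcp_pos: [0.5528, -0.2347, 0.0982]
orientation: [0.492, 0.509, 0.491, -0.508]
wrist_force: [-1.6, 4.5, 12.5]
finger_gap: -0.0001
```

>>> step_arm:
  targets:
    - [[0, 0, 0], [-2, 0, 0], 0]
    - [[0, 0, 0], [-3, 0, 0], 3.5]
    - [[0, 0, 0], [-4, 0, -1], 3.5]
    - [[0, -8, 0], [0, 0, -2], 3.5]
    - [[0, -8, 0], [0, 0, -2], 3.5]
    - [[0, -8, 0], [0, 0, -1], 3.5]
    - [[0, -4.6, 0], [0, 0, 0], 3.5]
    - [[0, 0, 0], [0, 0, 0], 3.5]
    - [[0, 0, 0], [0, 0, 0], 3.5]
    - [[0, 0, 0], [0, 0, 0], 3.5]

```text
clock: 23.6
tcp_pos: [0.5544, -0.1768, 0.1813]
orientation: [-0.597, -0.368, -0.355, 0.618]
wrist_force: [-0.5, -0.4, 0.1]
finger_gap: 0.0349
```

```bash
cat >> h.py <<'E'
PIV=np.array([.5487,-.316,.125]); YU=1.528
def tube_frame(th=.5):
    u=np.array([np.cos(YU),np.sin(YU),0]);k=np.array([0,0,1.])
    t=np.cos(th)*u-np.sin(th)*k; m=np.sin(th)*u+np.cos(th)*k
    return t,m
def tube_tool(th=.5):
    t,m=tube_frame(th); x=-m; z=-t; y=np.cross(z,x); return R.from_matrix(np.c_[x,y,z])
def tpt(x,z,th=.5):
    t,m=tube_frame(th); return PIV+x*t+z*m
E
python3 - <<'E'
from h import *
st=shot("wrist","w11"); print(st["clock"],st["tcp_pos"],st["wrist_force"],st["joint_pos"]) 
W=cam("wrist",st)
print(plan(tpt(.12,-.004+.05),tube_tool()))
print("mouth top",proj(W,tpt(.1,.0125)),"tongue end",proj(W,tpt(.138,-.01)),"beam front top",proj(W,tpt(.134,.002)))
shot("side","s11",(280,90,160,130),4.5)
E
```

```text
23.6 [ 0.5544 -0.1768  0.1813] [-0.4818 -0.4089  0.1016] [-0.2031  0.3016 -0.1876  0.9901 -0.4903  1.3797]
(array([ 0.3577, -0.093 , -0.2521]), array([ 7.0222,  0.0124, -2.4931]), array([ 7.0181,  0.0277, -2.5047]))
mouth top [[321.4671 194.3192]] tongue end [[321.6392 145.4176]] beam front top [[321.6398 151.6379]]
```

View pics/w11.png

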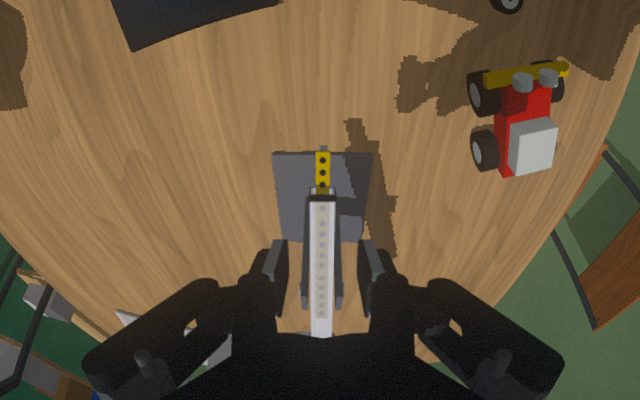

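View pics/s11.png

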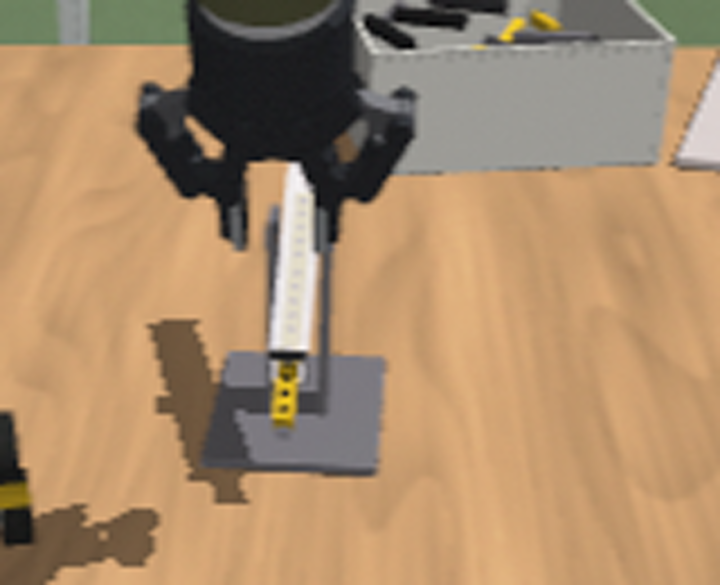

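>>> step_arm:
  targets:
    - [[0.4, 0, -0.25], [0, 0, -2.5], 3]
    - [[0, 0, 0], [2, 0, 0], 3]
    - [[0, 0, 0], [2, 0, 0], 3]
    - [[0, 0, 0], [3, 0, 0], 3]
    - [[0, 0, 0], [2, 0, 0], 3]
    - [[0, 0, 0], [2, 0, 0], 3]
    - [[0, 0, 0], [1, 0, 0], 3]
    - [[0, 0, 0], [0.9, 0, 0], 3]
    - [[0, 0, 0], [0, 0, 0], 3]
    - [[0, 0, 0], [0, 0, 0], 3]

```text
clock: 24.7
tcp_pos: [0.5526, -0.2157, 0.0564]
orientation: [-0.595, -0.369, -0.353, 0.62]
wrist_force: [-0.3, 0.8, 0.4]
finger_gap: 0.0301
```

Run:
```python
from h import *
st=shot("wrist","w12"); print(st["clock"],st["tcp_pos"],st["wrist_force"]) 
print(plan(tpt(.12,-.014),tube_tool()))
shot("side","s12",(280,90,160,130),4.5)
```

```text
24.7 [ 0.5526 -0.2157  0.0564] [-0.3154  0.8416  0.3586]
(array([ 0.0505, -0.0426, -0.0835]), array([0.2236, 0.0113, 0.0977]), array([0.2237, 0.0117, 0.0975]))
```

View pics/w12.png

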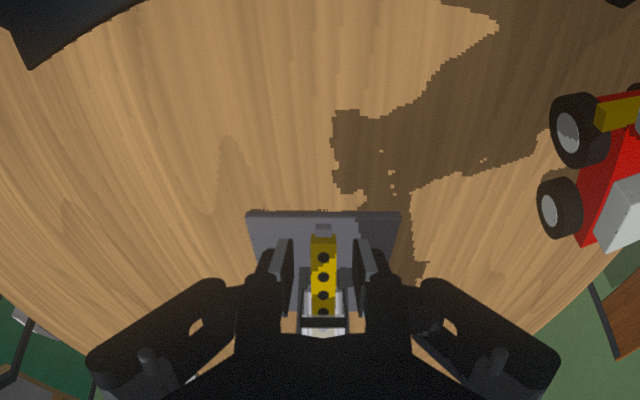

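View pics/s12.png

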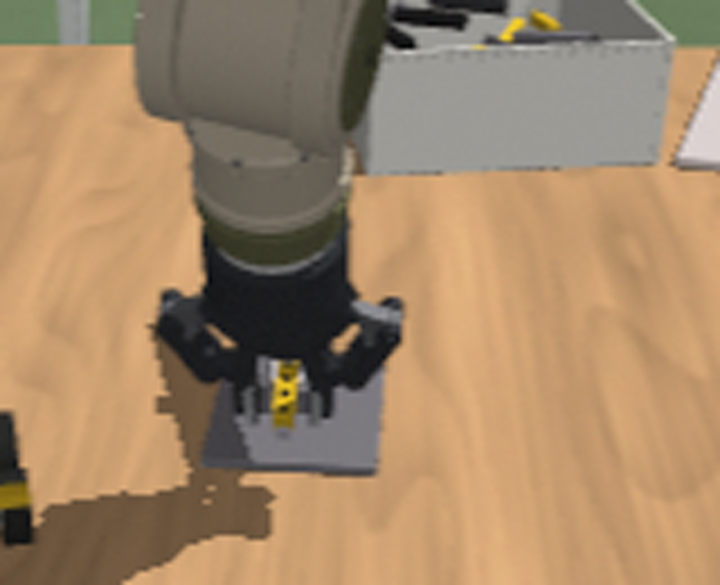

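>>> step_arm:
  targets:
    - [[0, 0, 0], [0.3, 0, 0], 3]
    - [[0, 0, 0], [0, 0, 0], 0.6]
    - [[0, 0, 0], [0, 0, 0], 0.6]
    - [[0, 0, 0], [0, 0, 0], 0.6]
    - [[0, 0, 0], [0, 0, 0], 0.6]
    - [[0, 0, 0], [0, 0, 0], 0.6]
    - [[0, 0, 0], [0, 0, 0], 0.6]
    - [[0, 0, 0], [0, 0, 0], 0.6]
    - [[0, 0, 0], [0, 0, 0], 0.6]
    - [[0, 0, 0], [0, 0, 0], 0.6]
  force: 40

```text
clock: 25.8
tcp_pos: [0.5524, -0.2168, 0.0534]
orientation: [-0.595, -0.368, -0.354, 0.62]
wrist_force: [-0.8, 3.6, 5.4]
finger_gap: 0.0108
```

>>> step_arm:
  targets:
    - [[0, 0, 0], [-0.3, 0, 0], 0.6]
    - [[0, 0, 0], [-0.3, 0, 0], 0.6]
    - [[0, 0, 0], [0, 0, 0], 0.6]
    - [[0, 0, 0], [0, 0, -0.5], 0.6]
    - [[0, 0, 0], [0, 0, -0.7], 0.6]
    - [[0, 0, 0], [0, 0, -0.7], 0.6]
    - [[0, 0, 0], [0, 0, -0.7], 0.6]
    - [[0, 0, 0], [0, 0, -0.7], 0.6]
    - [[0, 0, 0], [0, 0, -0.7], 0.6]
    - [[0, 0, 0], [0, 0, 0], 0.6]

```text
clock: 26.8
tcp_pos: [0.5534, -0.1779, 0.0386]
orientation: [-0.595, -0.368, -0.354, 0.62]
wrist_force: [0.2, -0.3, -0.3]
finger_gap: 0.0108
```

Run:
```python
from h import *
st=shot("wrist","w13"); print(st["clock"],st["tcp_pos"],st["wrist_force"],st["finger_gap"]) 
shot("side","s13",(280,90,160,130),4.5)
```

```text
26.8 [ 0.5534 -0.1779  0.0386] [ 0.2472 -0.313  -0.3312] 0.010846320356760218
```

View pics/w13.png

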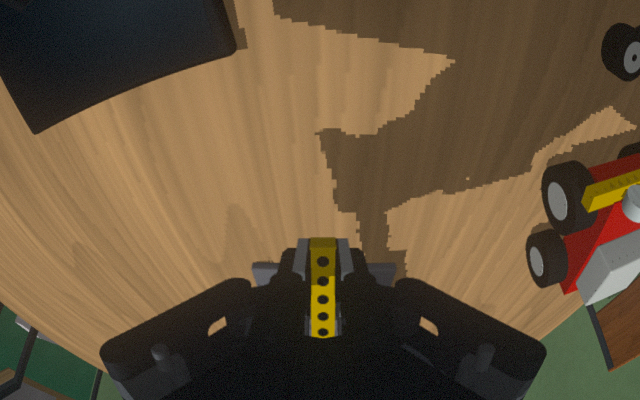

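View pics/s13.png

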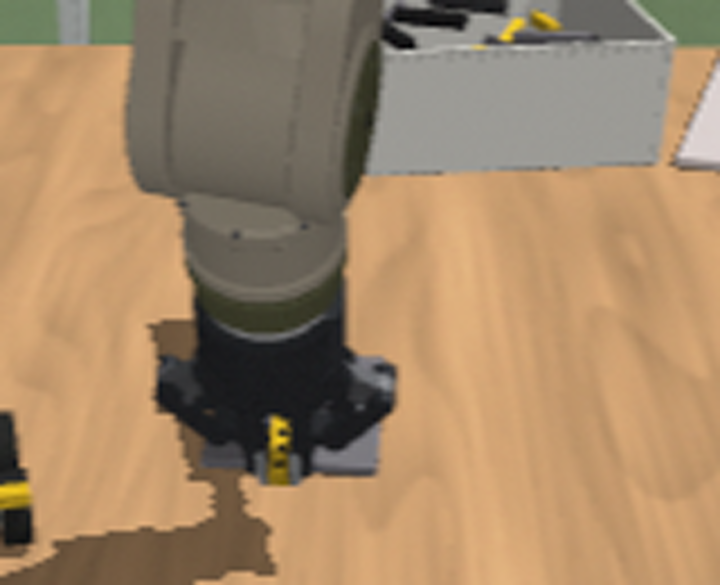

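>>> step_arm:
  targets:
    - [[0, 0, 0], [-0.2, 0, -1], 0.6]
    - [[0, 0, 0], [-0.5, 0, -1], 0.6]
    - [[0, 0, 0], [-2, 0, -1], 0.6]
    - [[0, 0, 0], [-3, 0, 0], 0.6]
    - [[0, 0, 0], [-4, 0, 0], 0.6]
    - [[0, 0, 0], [-4, 0, 0], 0.6]
    - [[0, 8, 0], [-1, 0, 0], 0.6]
    - [[0, 8, 0], [0, 0, 0], 0.6]
    - [[0, 8, 0], [0, 0, 0], 0.6]
    - [[0, 4.6, 0], [0, 0, 0], 0.6]

```text
clock: 27.9
tcp_pos: [0.5585, -0.0825, 0.1556]
orientation: [0.489, 0.512, 0.49, -0.509]
wrist_force: [-0.5, -0.3, -0.1]
finger_gap: 0.0109
```

```bash
cat >> h.py <<'E'
def bay(x,y,z):
    c,s=np.cos(-.018),np.sin(-.018); x,y=x,y-.0625
    return np.array([.4859+c*x-s*y,.2641+s*x+c*y,z])
def case_tool(): return quat_for(-.018)
E
python3 - <<'E'
from h import *
st=shot("wrist","w14"); print(st["clock"],st["tcp_pos"],st["wrist_force"],st["finger_gap"],st["joint_pos"]) 
shot("side","s14",(180,90,300,250),2.6)
print(plan(bay(.05,.014,.15),case_tool()))
E
```

```text
27.9 [ 0.5585 -0.0825  0.1556] [-0.5391 -0.2557 -0.071 ] 0.010888782464174527 [-0.2911  0.3245 -0.1264  1.1186  0.0041  1.3219]
(array([-1.5482,  0.0047,  0.0085]), array([  0.4421,  -3.6277, -29.7478]), array([  0.444 ,  -2.8227, -29.8349]))
```

View pics/s14.png

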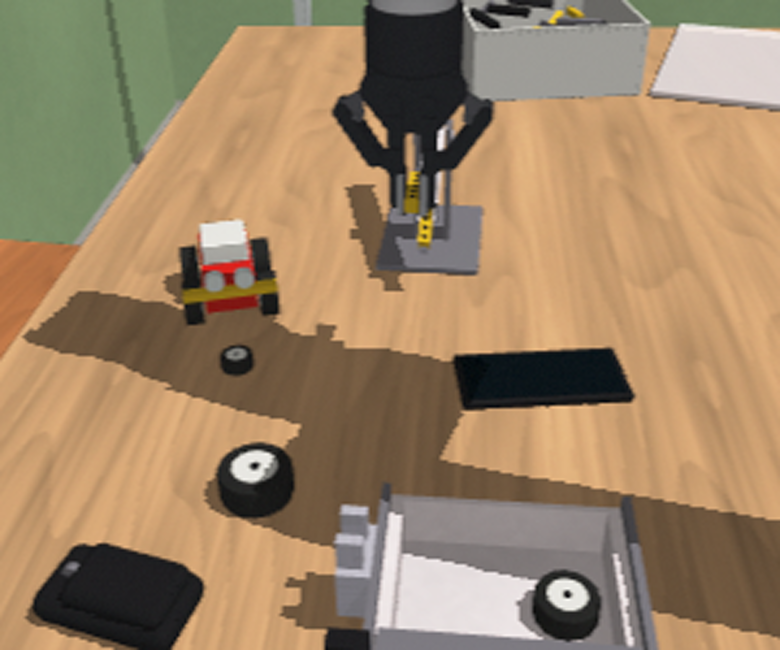

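View pics/w14.png

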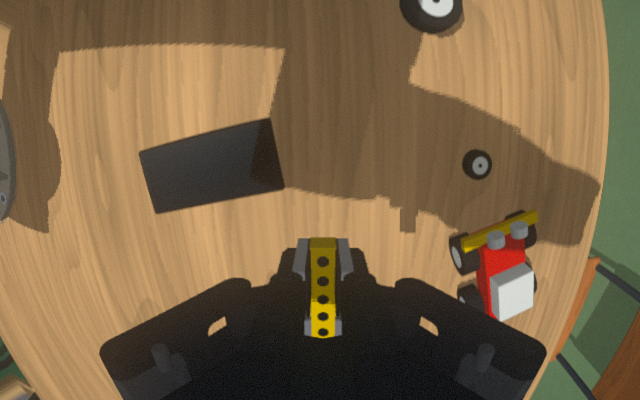

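>>> step_arm:
  targets:
    - [[-1.5, 0, 0], [0, 0, -2], 0.6]
    - [[0, 0, 0], [0, -0.3, -4], 0.6]
    - [[0, 0, 0], [0, -0.5, -4], 0.6]
    - [[0, 0, 0], [0, -0.5, -4], 0.6]
    - [[0, 0, 0], [0, -0.5, -4], 0.6]
    - [[0, 0, 0], [0, -0.5, -4], 0.6]
    - [[0, 0, 0], [0, -0.5, -4], 0.6]
    - [[0, 0, 0], [0, 0, -3.8], 0.6]
    - [[0, 0, 0], [2, 0, 0], 0.6]
    - [[0, 0, 0], [2, 0, 0], 0.6]

```text
clock: 29.0
tcp_pos: [0.5343, 0.2189, 0.1139]
orientation: [-0.498, -0.503, -0.496, 0.503]
wrist_force: [0.0, 0.4, -0.3]
finger_gap: 0.0108
```

Run:
```python
from h import *
st=get_state(); print(st["clock"],st["tcp_pos"],st["wrist_force"],st["finger_gap"]) 
print(plan(bay(.05,.014,.012),case_tool()))
```

```text
29.0 [0.5343 0.2189 0.1139] [ 0.0361  0.3626 -0.2749] 0.010810571687598788
(array([ 0.4122,  0.0925, -0.0921]), array([10.1932,  0.0617,  0.4001]), array([10.1924,  0.0811,  0.416 ]))
```

>>> step_arm:
  targets:
    - [[0, 0, 0], [0, -1.45, 0.4], 0.6]
    - [[0, 0, 0], [2, 0, 0], 0.6]
    - [[0, 0, 0], [2.5, 0, 0], 0.6]
    - [[0, 0, 0], [2.5, 0, 0], 0.6]
    - [[0, 0, 0], [2, 0, 0], 0.6]
    - [[0, 0, 0], [1, 0, 0], 0.6]
    - [[0, 0, 0], [0, 0, 0], 0.6]
    - [[0, 0, 0], [0, 0, 0], 2.2]
    - [[0, 0, 0], [0, 0, 0], 2.2]
    - [[0, 0, 0], [0, 0, 0], 2.2]

```text
clock: 30.0
tcp_pos: [0.5212, 0.2125, 0.0153]
orientation: [0.497, 0.504, 0.496, -0.503]
wrist_force: [0.5, 0.3, -0.6]
finger_gap: 0.022
```

>>> step_arm:
  targets:
    - [[0, 0, 0], [-2, 0, 0], 2.2]
    - [[0, 0, 0], [-4, 0, 0], 2.2]
    - [[0, 0, 0], [-4, 0, 0], 2.2]
    - [[0, 0, 0], [-4, 0, 0], 2.2]
    - [[0, 0, 0], [0, 0.5, 4], 3]
    - [[0, 0, 0], [0, 0.5, 4], 3]
    - [[0, 0, 0], [0, 0.5, 4], 3]
    - [[0, 0, 0], [0, 0.5, 4], 3]
    - [[0, 0, 0], [0, 0.5, 4], 3]
    - [[0, 0, 0], [0, 0.5, 4], 3]

```text
clock: 31.0
tcp_pos: [0.5469, -0.03, 0.1551]
orientation: [0.497, 0.504, 0.496, -0.504]
wrist_force: [0.8, 0.3, -0.6]
finger_gap: 0.0299
```

Run:
```python
from h import *
st=shot("wrist","w15"); print(st["clock"],st["tcp_pos"],st["wrist_force"],st["finger_gap"]) 
shot("side","s15",(180,90,300,250),2.6)
shot("scene","c15",(150,90,260,240),2.5)
print(plan(tpt(.12,-.004+.10),tube_tool()),plan(tpt(.12,-.004+.10),tube_tool(0)))
```

```text
31.0 [ 0.5469 -0.03    0.1551] [ 0.8275  0.3358 -0.5894] 0.029875398612344072
(array([  1.2719, -28.6251,  -0.3905]), array([ 0.3158,  1.0645, 13.386 ]), array([ 6.6758,  1.3718, 11.5745])) (array([ 1.3152,  0.0216, -0.0631]), array([ 0.3158,  1.0645, 13.386 ]), array([ 0.3094,  1.3718, 13.3581]))
```

View pics/s15.png

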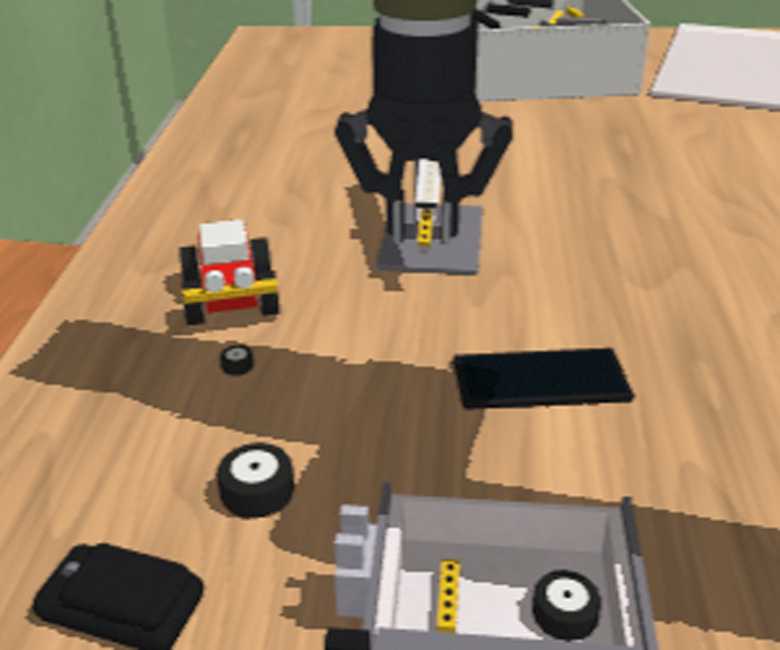

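View pics/c15.png

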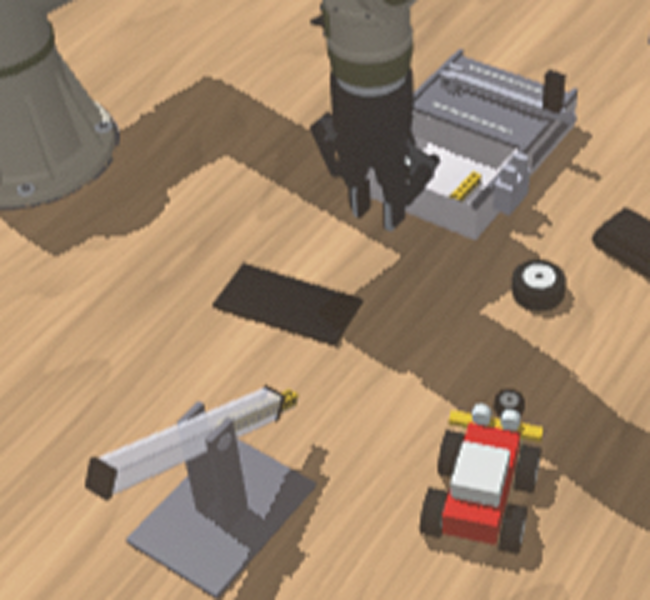

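>>> step_arm:
  targets:
    - [[1.3, 0, 0], [0, 0, 0], 3]
    - [[0, -7.2, 0], [0, 0, 0], 3]
    - [[0, -7.2, 0], [0, 0, 0], 3]
    - [[0, -7.2, 0], [0, 0, 0], 3]
    - [[0, -7, 0], [0, 0, 0], 3]
    - [[0, 0, 0], [1, 0.7, 3], 3]
    - [[0, 0, 0], [2, 0.7, 3], 3]
    - [[0, 0, 0], [2, 0, 3], 3]
    - [[0, 0, 0], [1.5, 0, 2.5], 3]
    - [[0, 0, 0], [0, 0, 0], 3]

```text
clock: 32.15
tcp_pos: [0.5553, -0.1619, 0.1522]
orientation: [-0.596, -0.368, -0.353, 0.62]
wrist_force: [-1.1, 0.3, 0.4]
finger_gap: 0.0304
```

Run:
```python
from h import *
st=shot("wrist","w16"); print(st["clock"],st["tcp_pos"],st["wrist_force"],st["finger_gap"]) 
W=cam("wrist",st)
print("mouth top",proj(W,tpt(.1,.0125)),"tongue end",proj(W,tpt(.138,-.01)),"beam front top",proj(W,tpt(.134,.002)))
print(plan(tpt(.12,-.0155),tube_tool()))
```

```text
32.15 [ 0.5553 -0.1619  0.1522] [-1.0828  0.3017  0.4115] 0.03039347954134761
mouth top [[321.3902 233.1669]] tongue end [[321.4072 180.1362]] beam front top [[321.3852 188.2994]]
(array([ 0.1784, -0.0731, -0.117 ]), array([11.3956, -0.0226,  0.3666]), array([11.3961,  0.0018,  0.3521]))
```

View pics/w16.png

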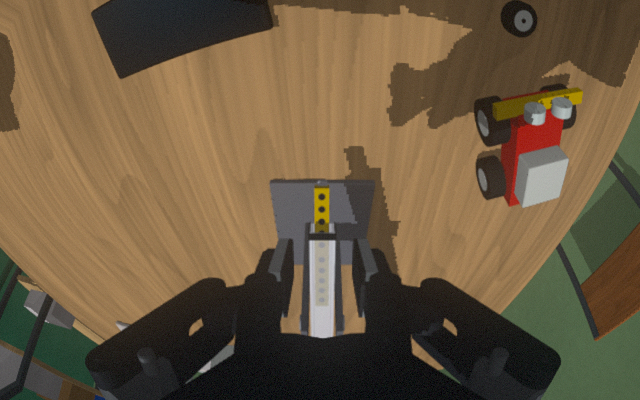

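>>> step_arm:
  targets:
    - [[0.2, 0, -0.1], [1, 0, 0.35], 3]
    - [[0, 0, 0], [2.5, 0, 0], 3]
    - [[0, 0, 0], [2.5, 0, 0], 3]
    - [[0, 0, 0], [2.2, 0, 0], 3]
    - [[0, 0, 0], [1.6, 0, 0], 3]
    - [[0, 0, 0], [1.6, 0, 0], 3]
    - [[0, 0, 0], [0, 0, 0], 3]
    - [[0, 0, 0], [0, 0, 0], 0.6]
    - [[0, 0, 0], [0, 0, 0], 0.6]
    - [[0, 0, 0], [0, 0, 0], 0.6]

```text
clock: 33.2
tcp_pos: [0.554, -0.2178, 0.0545]
orientation: [-0.596, -0.369, -0.353, 0.62]
wrist_force: [-0.1, -0.2, -0.4]
finger_gap: 0.011
```

>>> step_arm:
  targets:
    - [[0, 0, 0], [0, 0, 0], 0.6]
    - [[0, 0, 0], [0, 0, 0], 0.6]
    - [[0, 0, 0], [0, 0, 0], 0.6]
    - [[0, 0, 0], [0, 0, 0], 0.6]
    - [[0, 0, 0], [-0.3, 0, 0], 0.6]
    - [[0, 0, 0], [-0.3, 0, 0], 0.6]
    - [[0, 0, 0], [0, 0, -0.4], 0.6]
    - [[0, 0, 0], [0, 0, -0.7], 0.6]
    - [[0, 0, 0], [0, 0, -0.7], 0.6]
    - [[0, 0, 0], [0, 0, -0.7], 0.6]

```text
clock: 34.2
tcp_pos: [0.554, -0.1928, 0.0462]
orientation: [-0.595, -0.368, -0.354, 0.621]
wrist_force: [0.7, 0.2, -1.2]
finger_gap: 0.0111
```

Run:
```python
from h import *
st=shot("wrist","w17"); print(st["clock"],st["tcp_pos"],st["wrist_force"],st["finger_gap"])
```

```text
34.2 [ 0.554  -0.1928  0.0462] [ 0.7124  0.2392 -1.1951] 0.011083991160256311
```

View pics/w17.png

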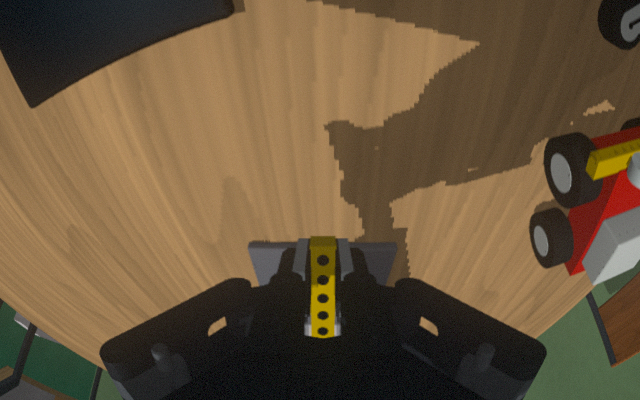

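>>> step_arm:
  targets:
    - [[0, 0, 0], [0, 0, -0.8], 0.6]
    - [[0, 0, 0], [0, 0, -0.9], 0.6]
    - [[0, 0, 0], [-0.3, 0, -1], 0.6]
    - [[0, 0, 0], [-1.5, 0, -1], 0.6]
    - [[0, 0, 0], [-3, 0, -1], 0.6]
    - [[0, 0, 0], [-4, 0, 0], 0.6]
    - [[0, 0, 0], [-4, 0, 0], 0.6]
    - [[0, 7.2, 0], [-2, 0, 0], 0.6]
    - [[0, 7.2, 0], [0, 0, 0], 0.6]
    - [[0, 7.2, 0], [0, 0, 0], 0.6]

```text
clock: 35.25
tcp_pos: [0.5603, -0.0797, 0.1563]
orientation: [-0.519, -0.48, -0.459, 0.538]
wrist_force: [-0.8, -0.4, -0.3]
finger_gap: 0.0109
```

>>> step_arm:
  targets:
    - [[0, 7, 0], [0, 0, 0], 0.6]
    - [[-1.5, 0, 0], [0, 0, -2], 0.6]
    - [[0, 0, 0], [0, -0.7, -4], 0.6]
    - [[0, 0, 0], [0, -0.8, -4], 0.6]
    - [[0, 0, 0], [0, -0.8, -4], 0.6]
    - [[0, 0, 0], [0, -0.8, -4], 0.6]
    - [[0, 0, 0], [0, -0.8, -4], 0.6]
    - [[0, 0, 0], [0, -0.8, -4], 0.6]
    - [[0, 0, 0], [0, 0, -2], 0.6]
    - [[0, 0, 0], [0, 0, 0], 0.6]

```text
clock: 36.25
tcp_pos: [0.5161, 0.2023, 0.1543]
orientation: [-0.497, -0.503, -0.497, 0.503]
wrist_force: [0.1, -0.4, -0.4]
finger_gap: 0.011
```

Run:
```python
from h import *
st=get_state(); print(st["clock"],st["tcp_pos"],st["wrist_force"],st["finger_gap"]) 
print(plan(bay(.006,.014,.014),case_tool()))
```

```text
36.25 [0.5161 0.2023 0.1543] [ 0.0935 -0.4039 -0.3818] 0.01098174246859489
(array([ 0.4003, -0.0189,  0.0206]), array([14.0345, -2.5137, -1.2881]), array([14.0332, -2.5277, -1.2751]))
```

>>> step_arm:
  targets:
    - [[0.4, 0, 0], [0, -2.5, -1.3], 0.6]
    - [[0, 0, 0], [3, 0, 0], 0.6]
    - [[0, 0, 0], [3, 0, 0], 0.6]
    - [[0, 0, 0], [3, 0, 0], 0.6]
    - [[0, 0, 0], [2.5, 0, 0], 0.6]
    - [[0, 0, 0], [1.5, 0, 0], 0.6]
    - [[0, 0, 0], [0.9, 0, 0], 0.6]
    - [[0, 0, 0], [0, 0, 0], 0.6]
    - [[0, 0, 0], [0, 0, 0], 2.2]
    - [[0, 0, 0], [0, 0, 0], 2.2]

```text
clock: 37.25
tcp_pos: [0.4931, 0.2127, 0.0165]
orientation: [0.495, 0.506, 0.494, -0.505]
wrist_force: [0.3, 0.8, -0.4]
finger_gap: 0.0221
```

>>> step_arm:
  targets:
    - [[0, 0, 0], [0, 0, 0], 2.2]
    - [[0, 0, 0], [-2, 0, 0], 2.2]
    - [[0, 0, 0], [-4, 0, 0], 2.2]
    - [[0, 0, 0], [-4, 0, 0], 2.2]
    - [[0, 0, 0], [-4, 0.5, 2], 3]
    - [[0, 0, 0], [0, 1, 4], 3]
    - [[0, 0, 0], [0, 1, 4], 3]
    - [[0, 0, 0], [0, 1, 4], 3]
    - [[0, 0, 0], [0, 1, 4], 3]
    - [[0, 0, 0], [0, 1, 4], 3]

```text
clock: 38.25
tcp_pos: [0.5425, -0.0102, 0.1563]
orientation: [0.495, 0.506, 0.494, -0.505]
wrist_force: [0.8, -0.0, 0.3]
finger_gap: 0.03
```

Run:
```python
from h import *
st=get_state(); print(st["clock"],st["tcp_pos"],st["wrist_force"],st["finger_gap"]) 
shot("side","s18",(180,90,300,250),2.6)
print(plan(tpt(.12,-.004+.10),tube_tool()),plan(tpt(.12,-.004+.10),tube_tool(0)))
```

```text
38.25 [ 0.5425 -0.0102  0.1563] [ 0.8037 -0.0277  0.2927] 0.030023841784811395
(array([  0.8216, -28.4065,  -0.4086]), array([ 0.5235,  1.4684, 14.8517]), array([ 7.5096,  1.7   , 12.7953])) (array([ 0.888 ,  0.2408, -0.1907]), array([ 0.5235,  1.4684, 14.8517]), array([ 0.4559,  1.7   , 14.8292]))
```

View pics/s18.png

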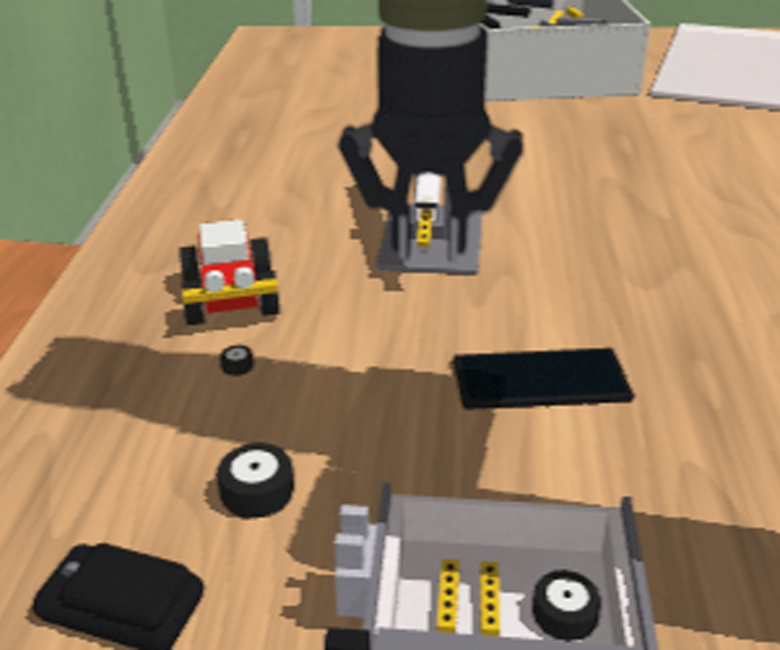

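>>> step_arm:
  targets:
    - [[0.8, 0, 0], [0, 0, 0], 3]
    - [[0, -7.2, 0], [0, 0, 0], 3]
    - [[0, -7.2, 0], [0, 0, 0], 3]
    - [[0, -7.2, 0], [0, 0, 0], 3]
    - [[0, -6.9, 0], [0, 0, 0], 3]
    - [[0, 0, 0], [1, 0.8, 3.5], 3]
    - [[0, 0, 0], [2, 0.9, 3.5], 3]
    - [[0, 0, 0], [2, 0, 3.2], 3]
    - [[0, 0, 0], [1.5, 0, 2.5], 3]
    - [[0, 0, 0], [0, 0, 0], 3]

```text
clock: 39.3
tcp_pos: [0.5534, -0.1533, 0.1592]
orientation: [-0.596, -0.369, -0.354, 0.619]
wrist_force: [-0.7, 0.0, -0.3]
finger_gap: 0.03
```

Run:
```python
from h import *
st=shot("wrist","w19"); print(st["clock"],st["tcp_pos"],st["wrist_force"],st["finger_gap"]) 
W=cam("wrist",st)
print("mouth top",proj(W,tpt(.1,.0125)),"tongue end",proj(W,tpt(.138,-.01)),"beam front top",proj(W,tpt(.134,.002)))
print(plan(tpt(.12,-.0155),tube_tool()))
```

```text
39.3 [ 0.5534 -0.1533  0.1592] [-0.7308  0.0072 -0.252 ] 0.030034839059331152
mouth top [[324.0271 233.2641]] tongue end [[323.949  182.4328]] beam front top [[324.0402 190.3205]]
(array([ 0.2191, -0.1821, -0.1502]), array([12.4128,  0.1948,  0.8104]), array([12.4147,  0.2304,  0.7701]))
```

View pics/w19.png

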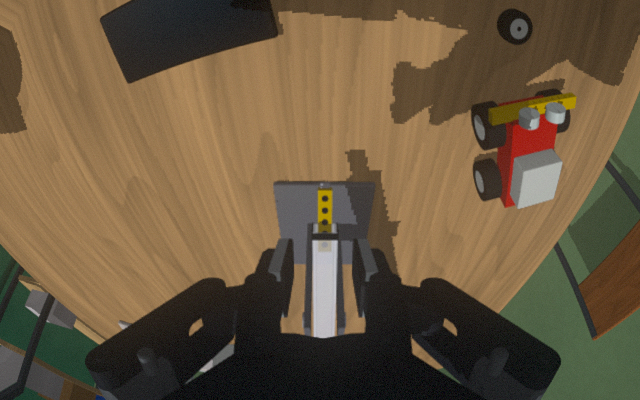

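Third and last beam at the mouth (325,205); the tube behind it is empty.

>>> step_arm:
  targets:
    - [[0.2, -0.2, -0.15], [1, 0.2, 0.75], 3]
    - [[0, 0, 0], [2.5, 0, 0], 3]
    - [[0, 0, 0], [2.5, 0, 0], 3]
    - [[0, 0, 0], [2.4, 0, 0], 3]
    - [[0, 0, 0], [2, 0, 0], 3]
    - [[0, 0, 0], [1.2, 0, 0], 3]
    - [[0, 0, 0], [0.8, 0, 0], 3]
    - [[0, 0, 0], [0, 0, 0], 3]
    - [[0, 0, 0], [0, 0, 0], 0.6]
    - [[0, 0, 0], [0, 0, 0], 0.6]

```text
clock: 40.35
tcp_pos: [0.554, -0.2176, 0.0546]
orientation: [-0.596, -0.368, -0.353, 0.62]
wrist_force: [0.2, 0.9, -0.1]
finger_gap: 0.0109
```

>>> step_arm:
  targets:
    - [[0, 0, 0], [0, 0, 0], 0.6]
    - [[0, 0, 0], [0, 0, 0], 0.6]
    - [[0, 0, 0], [0, 0, 0], 0.6]
    - [[0, 0, 0], [0, 0, 0], 0.6]
    - [[0, 0, 0], [-0.3, 0, 0], 0.6]
    - [[0, 0, 0], [-0.3, 0, 0], 0.6]
    - [[0, 0, 0], [0, 0, -0.4], 0.6]
    - [[0, 0, 0], [0, 0, -0.7], 0.6]
    - [[0, 0, 0], [0, 0, -0.7], 0.6]
    - [[0, 0, 0], [0, 0, -0.7], 0.6]

```text
clock: 41.35
tcp_pos: [0.5538, -0.1923, 0.0461]
orientation: [-0.595, -0.367, -0.354, 0.621]
wrist_force: [-0.0, 0.4, -1.2]
finger_gap: 0.0111
```

Run:
```python
from h import *
st=shot("wrist","w20"); print(st["clock"],st["tcp_pos"],st["wrist_force"],st["finger_gap"])
```

```text
41.35 [ 0.5538 -0.1923  0.0461] [-0.0117  0.3718 -1.1942] 0.011079690445659585
```

View pics/w20.png

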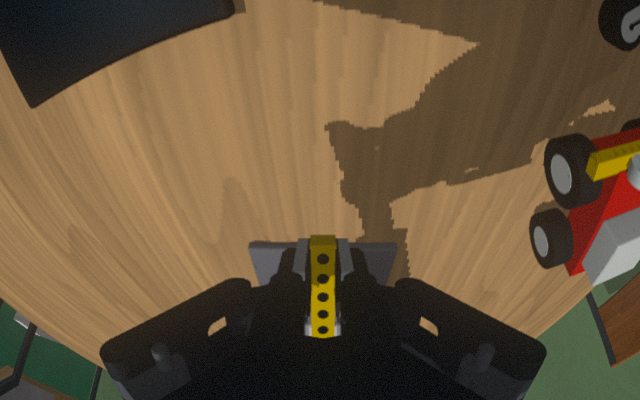

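>>> step_arm:
  targets:
    - [[0, 0, 0], [0, 0, -0.8], 0.6]
    - [[0, 0, 0], [0, 0, -0.9], 0.6]
    - [[0, 0, 0], [-0.3, 0, -1], 0.6]
    - [[0, 0, 0], [-1.5, 0, -1], 0.6]
    - [[0, 0, 0], [-3, 0, -1], 0.6]
    - [[0, 0, 0], [-4, 0, 0], 0.6]
    - [[0, 0, 0], [-4, 0, 0], 0.6]
    - [[0, 7.2, 0], [-2, 0, 0], 0.6]
    - [[0, 7.2, 0], [0, 0, 0], 0.6]
    - [[0, 7.2, 0], [0, 0, 0], 0.6]

```text
clock: 42.4
tcp_pos: [0.5602, -0.0791, 0.1561]
orientation: [-0.52, -0.479, -0.459, 0.538]
wrist_force: [0.9, -0.4, -1.8]
finger_gap: 0.0112
```

>>> step_arm:
  targets:
    - [[0, 7, 0], [0, 0, 0], 0.6]
    - [[-1.3, 0, 0], [0, 0, -2], 0.6]
    - [[0, 0, 0], [0, -0.7, -4], 0.6]
    - [[0, 0, 0], [0, -0.8, -4], 0.6]
    - [[0, 0, 0], [0, -0.8, -4], 0.6]
    - [[0, 0, 0], [0, -0.8, -4], 0.6]
    - [[0, 0, 0], [0, -0.8, -4], 0.6]
    - [[0, 0, 0], [0, -0.8, -4], 0.6]
    - [[0, 0, 0], [0, 0, -3], 0.6]
    - [[0, 0, 0], [0, 0, 0], 0.6]

```text
clock: 43.4
tcp_pos: [0.5167, 0.2138, 0.1536]
orientation: [-0.497, -0.503, -0.497, 0.504]
wrist_force: [1.1, -0.7, -0.3]
finger_gap: 0.0106
```

Run:
```python
from h import *
st=shot("wrist","w21"); print(st["clock"],st["tcp_pos"],st["wrist_force"],st["finger_gap"]) 
print(plan(bay(.0205,.014,.023),case_tool()))
```

```text
43.4 [0.5167 0.2138 0.1536] [ 1.0571 -0.6515 -0.2981] 0.010606678705189955
(array([0.208 , 0.1149, 0.0694]), array([13.0536, -1.123 , -0.3343]), array([13.0529, -1.14  , -0.3041]))
```

View pics/w21.png

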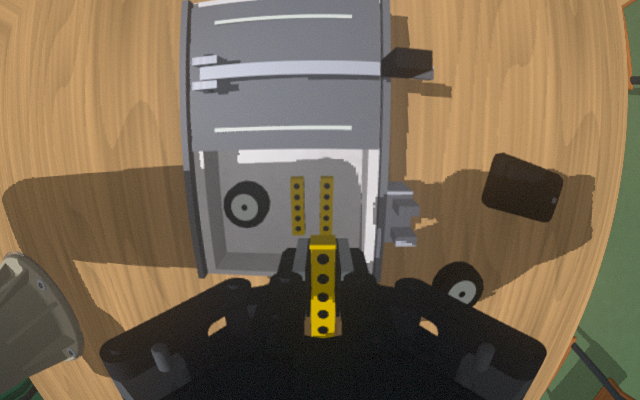

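>>> step_arm:
  targets:
    - [[0.2, 0, 0], [0, -1.1, -0.3], 0.6]
    - [[0, 0, 0], [3, 0, 0], 0.6]
    - [[0, 0, 0], [3, 0, 0], 0.6]
    - [[0, 0, 0], [3, 0, 0], 0.6]
    - [[0, 0, 0], [2.5, 0, 0], 0.6]
    - [[0, 0, 0], [1.2, 0, 0], 0.6]
    - [[0, 0, 0], [0.3, 0, 0], 0.6]
    - [[0, 0, 0], [0, 0, 0], 0.6]
    - [[0, 0, 0], [0, 0, 0], 2]
    - [[0, 0, 0], [0, 0, 0], 2]

```text
clock: 44.45
tcp_pos: [0.5076, 0.2132, 0.0251]
orientation: [0.495, 0.506, 0.494, -0.505]
wrist_force: [0.8, -0.1, 0.0]
finger_gap: 0.02
```

>>> step_arm:
  targets:
    - [[0, 0, 0], [0, 0, 0], 2]
    - [[0, 0, 0], [-2, 0, 0], 2]
    - [[0, 0, 0], [-4, 0, 0], 2]
    - [[0, 0, 0], [-4, 0, 0], 2]
    - [[0, 0, 0], [-4, 0, 2], 2]
    - [[0, 0, 0], [0, 0.5, 4], 2]
    - [[0, 0, 0], [0, 0.5, 4], 0]
    - [[0, 0, 0], [0, 0.5, 4], 0]
    - [[0, 0, 0], [0, 0.5, 4], 0]
    - [[0, 0, 0], [0, 0.5, 4], 0]

```text
clock: 45.45
tcp_pos: [0.527, -0.0088, 0.1648]
orientation: [-0.495, -0.505, -0.494, 0.506]
wrist_force: [1.0, -0.2, -0.0]
finger_gap: -0.0003
```

Run:
```python
from h import *
st=get_state(); print(st["clock"],st["tcp_pos"],st["wrist_force"],st["finger_gap"]) 
shot("side","s22",(180,90,300,250),2.6)
shot("scene","c22",(150,90,260,240),2.5)
print("captop",tpt(-.12,.0125), plan(tpt(-.12,.06),tube_tool(0)))
```

```text
45.45 [ 0.527  -0.0088  0.1648] [ 1.035  -0.1615 -0.0432] -0.000306360524986019
captop [ 0.5445 -0.4152  0.1935] (array([ 0.8888,  0.1857, -0.0575]), array([-6.9248,  2.8053, 38.0484]), array([-7.0511,  3.388 , 37.9778]))
```

View pics/s22.png

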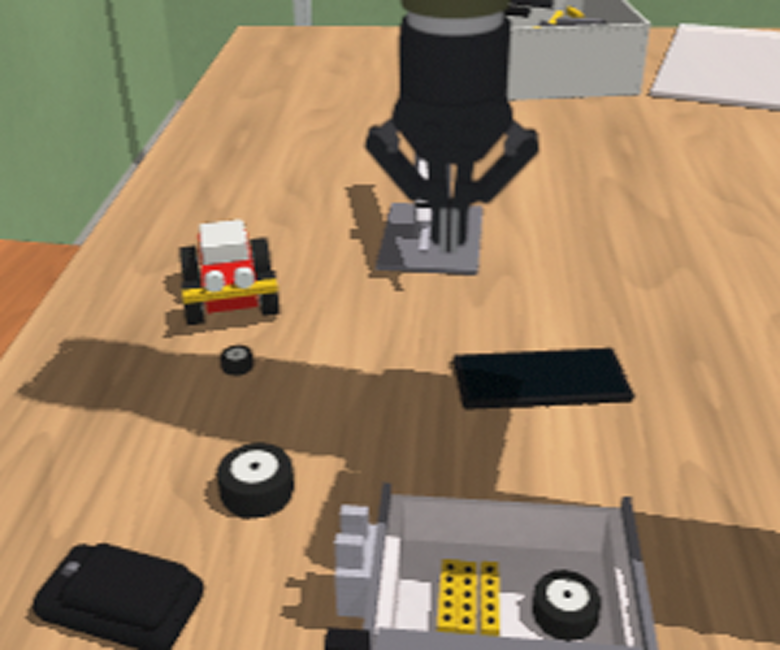

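View pics/c22.png

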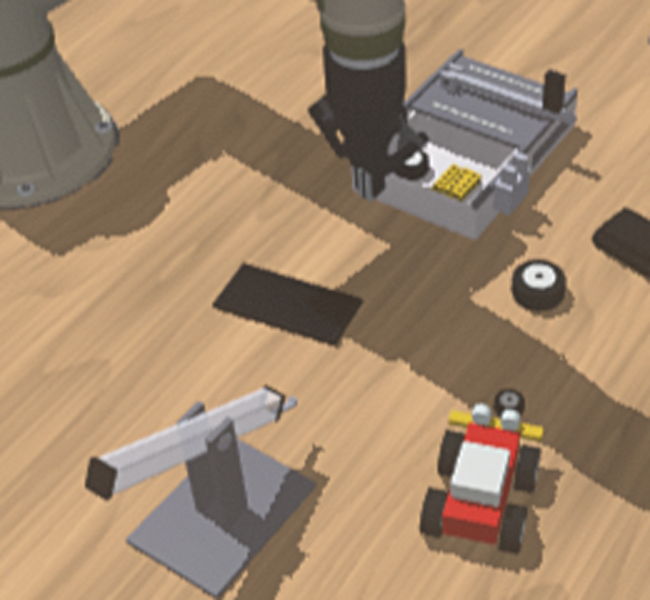

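>>> step_arm:
  targets:
    - [[0.9, 0, 0], [-3, 0, 0], 0]
    - [[0, 0, 0], [-3.5, 0.4, 2], 0]
    - [[0, 0, 0], [-1, 0.4, 4], 0]
    - [[0, 0, 0], [0, 0.4, 4], 0]
    - [[0, 0, 0], [0, 0.4, 4], 0]
    - [[0, 0, 0], [0, 0.4, 4], 0]
    - [[0, 0, 0], [0, 0.4, 4], 0]
    - [[0, 0, 0], [0, 0.4, 4], 0]
    - [[0, 0, 0], [0, 0.4, 4], 0]
    - [[0, 0, 0], [0, 0.3, 4], 0]

```text
clock: 46.55
tcp_pos: [0.5496, -0.3492, 0.24]
orientation: [-0.491, -0.509, -0.49, 0.51]
wrist_force: [-0.4, -0.4, -0.0]
finger_gap: -0.0002
```

>>> step_arm:
  targets:
    - [[0, 0, 0], [0, 0, 4], 0]
    - [[0, 0, 0], [0, 0, 3], 0]
    - [[0, 0, 0], [0, 0, 0], 0]
    - [[0, 0, 0], [0, 0, 0], 0]
    - [[0, 0, 0], [0, 0, 0], 0]
    - [[0, 0, 0], [0, 0, 0], 0]
    - [[0, 0, 0], [0, 0, 0], 0]
    - [[0, 0, 0], [0, 0, 0], 0]
    - [[0, 0, 0], [0, 0, 0], 0]
    - [[0, 0, 0], [0, 0, 0], 0]

```text
clock: 47.55
tcp_pos: [0.5467, -0.4181, 0.2399]
orientation: [-0.491, -0.509, -0.49, 0.51]
wrist_force: [-0.1, 1.0, -0.2]
finger_gap: 0.0001
```

Run:
```python
from h import *
st=shot("wrist","w23"); print(st["clock"],st["tcp_pos"],st["wrist_force"],st["finger_gap"]) 
print(plan([.5442,-.4209,.14],tube_tool(0)))
```

```text
47.55 [ 0.5467 -0.4181  0.2399] [-0.1368  1.0163 -0.2483] 5.186825125068656e-05
(array([0.3191, 0.0973, 0.0489]), array([ 9.9783, -0.2242,  0.2673]), array([ 9.9776, -0.2312,  0.2855]))
```

View pics/w23.png

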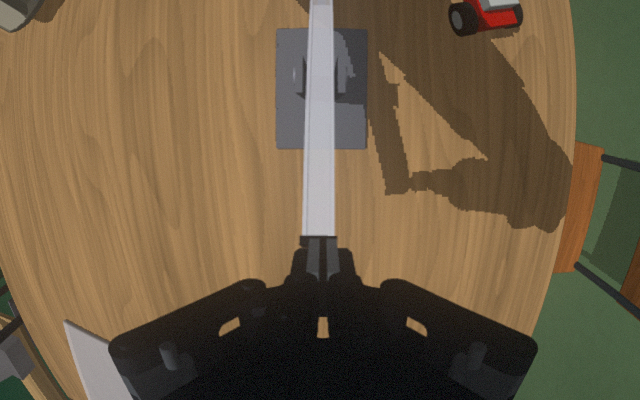

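>>> step_arm:
  targets:
    - [[0, 0, 0], [2, -0.2, 0], 0]
    - [[0, 0, 0], [1.5, 0, 0], 0]
    - [[0, 0, 0], [1, 0, 0], 0]
    - [[0, 0, 0], [0.7, 0, 0], 0]
    - [[0, 0, 0], [0.7, 0, 0], 0]
    - [[0, 0, 0], [0.7, 0, 0], 0]
    - [[0, 0, 0], [0.7, 0, 0], 0]
    - [[0, 0, 0], [0.7, 0, 0], 0]
    - [[0, 0, 0], [0.7, 0, 0], 0]
    - [[0, 0, 0], [0, 0, 0], 0]

```text
clock: 48.6
tcp_pos: [0.544, -0.4179, 0.1512]
orientation: [-0.49, -0.509, -0.491, 0.51]
wrist_force: [-0.6, -0.1, -0.9]
finger_gap: 0.0
```

>>> step_arm:
  targets:
    - [[0, 0, 0], [0.4, 0, 0], 0]
    - [[0, 0, 0], [0.4, 0, 0], 0]
    - [[0, 0, 0], [0.3, 0, 0], 0]
    - [[0, 0, 0], [0.2, 0, 0], 0]
    - [[0, 0, 0], [0, 0, 0], 0]
    - [[0, 0, 0], [0, 0, 0], 0]
    - [[0, 0, 0], [0, 0, 0], 0]
    - [[0, 0, 0], [0, 0, 0], 0]
    - [[0, 0, 0], [0, 0, 0], 0]
    - [[0, 0, 0], [0, 0, 0], 0]

```text
clock: 49.6
tcp_pos: [0.5445, -0.4183, 0.1396]
orientation: [-0.491, -0.509, -0.49, 0.51]
wrist_force: [-1.0, -0.7, 0.6]
finger_gap: 0.0003
```

>>> step_arm:
  targets:
    - [[0, 0, 0], [0.2, 0, 0], 0]
    - [[0, 0, 0], [0.1, 0, 0], 0]
    - [[0, 0, 0], [0.1, 0, 0], 0]
    - [[0, 0, 0], [0, 0, 0], 0]
    - [[0, 0, 0], [0, 0, 0], 0]
    - [[0, 0, 0], [0, 0, 0], 0]
    - [[0, 0, 0], [0, 0, 0], 0]
    - [[0, 0, 0], [0, 0, 0], 0]
    - [[0, 0, 0], [0, 0, 0], 0]
    - [[0, 0, 0], [0, 0, 0], 0]

```text
clock: 50.6
tcp_pos: [0.5448, -0.4187, 0.1375]
orientation: [-0.492, -0.509, -0.49, 0.51]
wrist_force: [-1.9, 1.2, 8.0]
finger_gap: 0.0004
```

>>> step_arm:
  targets:
    - [[0, 0, 0], [0.2, 0, 0], 0]
    - [[0, 0, 0], [0, 0, 0], 0]
    - [[0, 0, 0], [0, 0, 0], 0]
    - [[0, 0, 0], [0, 0, 0], 0]
    - [[0, 0, 0], [-2, 0, 0], 0]
    - [[0, 0, 0], [-3, 0, 0], 0]
    - [[0, 0, 0], [-3, 0, 0], 2]
    - [[0, 0, 0], [0, 0, -4], 4]
    - [[0, 0, 0], [0, 0, -4], 4]
    - [[0, 0, 0], [0, 0, -4], 4]

```text
clock: 51.6
tcp_pos: [0.5489, -0.2974, 0.2135]
orientation: [-0.491, -0.509, -0.49, 0.51]
wrist_force: [0.5, -0.4, -0.0]
finger_gap: 0.04
```

Run:
```python
from h import *
st=get_state(); print(st["clock"],st["tcp_pos"],st["wrist_force"],st["joint_pos"]) 
shot("side","s24",(280,90,160,130),4.5)
shot("scene","c24",(150,190,180,150),4)
Rg=quat_for(np.pi/2-.018)
print(plan([.571,.3177,.2],Rg))
```

```text
51.6 [ 0.5489 -0.2974  0.2135] [ 0.5429 -0.4256 -0.0336] [-0.6242  0.4153  0.1507  1.3056 -0.0017  0.985 ]
(array([-90.8392,  -0.0881,   0.0543]), array([  1.4169,   0.2178, -61.1584]), array([ 1.395 , 61.1492,  1.1113]))
```

View pics/c24.png

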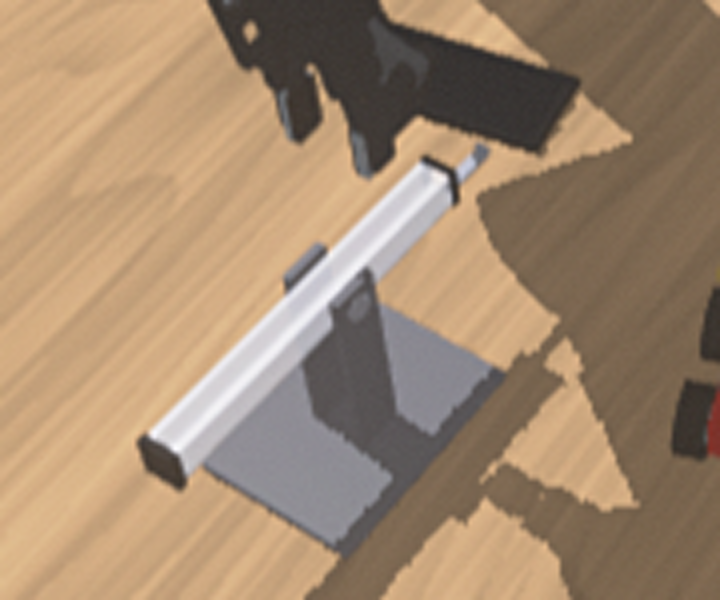

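>>> step_arm:
  targets:
    - [[0, 0, 0], [0, 0, -4.5], 4]
    - [[0, 0, 0], [0, 0, -4.5], 4]
    - [[0, 0, 0], [0, 0, -4.5], 4]
    - [[0, 0, 0], [0, 0, -4.5], 4]
    - [[0, 0, 0], [0, 0, -4.5], 4]
    - [[0, 0, 0], [0, 0, -4.5], 4]
    - [[0, 0, 0], [0, 0, -4.5], 4]
    - [[0, 0, 0], [0, 0, -4.5], 4]
    - [[0, 0, 0], [0, 0, -4.5], 4]
    - [[0, 0, 0], [0, 0, -4.5], 4]

```text
clock: 52.7
tcp_pos: [0.5662, 0.1527, 0.2128]
orientation: [-0.491, -0.509, -0.49, 0.51]
wrist_force: [0.9, 0.0, -0.5]
finger_gap: 0.0399
```

>>> step_arm:
  targets:
    - [[-8.4, 0, 0], [0, 0, 0], 5]
    - [[-8.4, 0, 0], [0, 0, 0], 5]
    - [[-8.4, 0, 0], [0, 0, 0], 5]
    - [[-8.4, 0, 0], [0, 0, 0], 5]
    - [[-8.4, 0, 0], [0, 0, 0], 5]
    - [[-8.4, 0, 0], [0, 0, 0], 5]
    - [[-8.4, 0, 0], [0, 0, 0], 5]
    - [[-8.4, 0, 0], [0, 0, 0], 5]
    - [[-8.4, 0, 0], [0, 0, 0], 5]
    - [[-8.4, 0, 0], [0, 0, 0], 5]

```text
clock: 53.7
tcp_pos: [0.5663, 0.1509, 0.2126]
orientation: [0.705, 0.048, 0.706, -0.049]
wrist_force: [0.3, -0.7, 0.5]
finger_gap: 0.05
```

Run:
```python
from h import *
st=get_state(); print(st["clock"],st["tcp_pos"],st["wrist_force"],st["joint_pos"]) 
print(plan([.571,.3177,.18],quat_for(np.pi/2-.018)))
```

```text
53.7 [0.5663 0.1509 0.2126] [ 0.3106 -0.6986  0.5321] [ 0.1243  0.3414  0.0399  1.2705 -0.0016  0.2608]
(array([-6.7877, -0.048 ,  0.1036]), array([ 3.2272, 16.5969, -1.7986]), array([ 3.2566, 16.6875,  0.1725]))
```

>>> step_arm:
  targets:
    - [[-6.8, 0, 0], [0, 0, 0], 5]
    - [[0, 0, 0], [0, 3, 0.2], 5]
    - [[0, 0, 0], [0, 4, 0], 5]
    - [[0, 0, 0], [0, 4, 0], 5]
    - [[0, 0, 0], [0, 4, 0], 5]
    - [[0, 0, 0], [1, 1.7, 0], 5]
    - [[0, 0, 0], [2, 0, 0], 5]
    - [[0, 0, 0], [0, 0, 0], 5]
    - [[0, 0, 0], [0, 0, 0], 5]
    - [[0, 0, 0], [0, 0, 0], 5]

```text
clock: 54.7
tcp_pos: [0.5723, 0.3174, 0.1832]
orientation: [0.707, 0.008, 0.707, -0.009]
wrist_force: [0.7, 0.2, 0.2]
finger_gap: 0.0498
```

Run:
```python
from h import *
st=shot("wrist","w25"); print(st["clock"],st["tcp_pos"],st["wrist_force"]) 
W=cam("wrist",st); print(proj(W,[[.5712,.3175,.121]]))
print(plan([.571,.3177,.089],quat_for(np.pi/2-.018)))
```

```text
54.7 [0.5723 0.3174 0.1832] [0.6917 0.2001 0.2413]
[[322.3438 212.579 ]]
(array([-0.3791,  0.0228,  0.0697]), array([ 9.4546,  0.0265, -0.1505]), array([ 9.4546,  0.0159, -0.1466]))
```

View pics/w25.png

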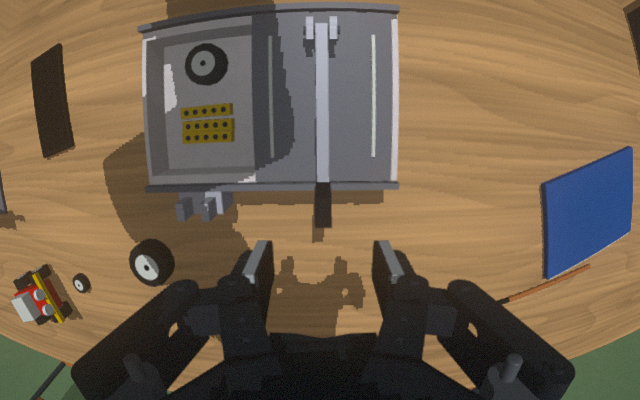

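>>> step_arm:
  targets:
    - [[-0.4, 0, 0], [2, 0, -0.15], 5]
    - [[0, 0, 0], [2.5, 0, 0], 5]
    - [[0, 0, 0], [2.5, 0, 0], 5]
    - [[0, 0, 0], [1.5, 0, 0], 5]
    - [[0, 0, 0], [1, 0, 0], 5]
    - [[0, 0, 0], [0, 0, 0], 5]
    - [[0, 0, 0], [0, 0, 0], 1]
    - [[0, 0, 0], [0, 0, 0], 1]
    - [[0, 0, 0], [0, 0, 0], 1]
    - [[0, 0, 0], [0, 0, 0], 1]
  force: 50

```text
clock: 55.75
tcp_pos: [0.5711, 0.3177, 0.0888]
orientation: [0.708, 0.005, 0.707, -0.007]
wrist_force: [0.7, -3.8, 3.8]
finger_gap: 0.0114
```

>>> step_arm:
  targets:
    - [[0, 0, 0], [0, 0, 0], 1]
    - [[0, 0, 0], [0, 0, 0], 1]
    - [[0, 0, 0], [0, 0, 0], 1]
    - [[0, -2, 0], [-0.5, 0, -0.08], 1]
    - [[0, -2, 0], [-0.5, 0, -0.08], 1]
    - [[0, -2, 0], [-0.5, 0, -0.08], 1]
    - [[0, -2, 0], [-0.5, 0, -0.08], 1]
    - [[0, -2, 0], [-0.5, 0, -0.08], 1]
    - [[0, -2, 0], [-0.5, 0, -0.08], 1]
    - [[0, -2, 0], [-0.5, 0, -0.08], 1]

```text
clock: 56.75
tcp_pos: [0.5614, 0.3178, 0.1222]
orientation: [0.788, 0.004, 0.615, -0.007]
wrist_force: [1.1, -3.3, 0.3]
finger_gap: 0.0114
```

Run:
```python
from h import *
st=shot("side","s26",(220,150,300,250),2.6); print(st["clock"],st["tcp_pos"],st["wrist_force"],st["finger_gap"])
```

```text
56.75 [0.5614 0.3178 0.1222] [ 1.0831 -3.295   0.2633] 0.011410142313833926
```

View pics/s26.png

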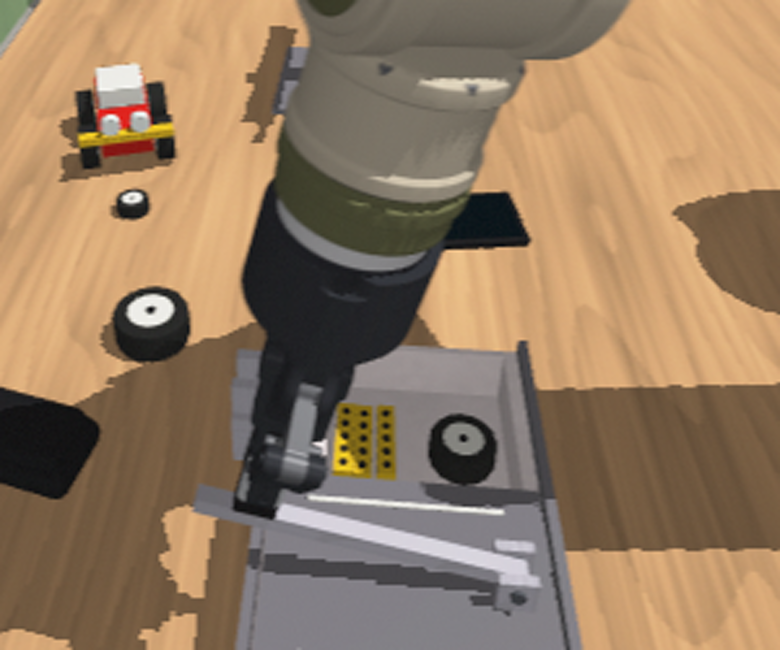

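>>> step_arm:
  targets:
    - [[0, 0, 0], [0, -1.2, 0], 1]
    - [[0, 0, 0], [0, -1.4, 0], 1]
    - [[0, 0, 0], [0, -1.4, 0], 1]
    - [[0, 0, 0], [0, -1.4, 0], 1]
    - [[0, 0, 0], [0, -1.4, 0], 1]
    - [[0, 0, 0], [0, -1.4, 0], 1]
    - [[0, 0, 0], [0, -1.4, 0], 1]
    - [[0, 0, 0], [0, -1.4, 0], 1]
    - [[0, 0, 0], [0, -0.6, 0], 1]
    - [[0, 0, 0], [0, -0.3, 0], 1]

```text
clock: 57.8
tcp_pos: [0.5595, 0.1992, 0.1222]
orientation: [0.788, 0.005, 0.616, -0.007]
wrist_force: [4.3, 8.6, 0.8]
finger_gap: 0.0113
```

>>> step_arm:
  targets:
    - [[0, 0, 0], [0, 0, 0], 1]
    - [[0, 0, 0], [0, 0, 0], 1]
    - [[0, 0, 0], [0, 0, 0], 1]
    - [[0, 0, 0], [0, 0, 0], 1]
    - [[0, 0, 0], [0, 0, 0], 1]
    - [[0, 0, 0], [0, 0, 0], 1]
    - [[0, 0, 0], [0, 0, 0], 1]
    - [[0, 0, 0], [0, 0, 0], 1]
    - [[0, 0, 0], [0, 0, 0], 1]
    - [[0, 0, 0], [0, 0, 0], 1]

```text
clock: 58.8
tcp_pos: [0.5596, 0.1996, 0.1222]
orientation: [0.788, 0.004, 0.616, -0.007]
wrist_force: [4.4, -0.2, 1.9]
finger_gap: 0.0112
```

Run:
```python
from h import *
st=shot("side","s27",(220,150,300,250),2.6); print(st["clock"],st["tcp_pos"],st["wrist_force"],st["finger_gap"])
```

```text
58.8 [0.5596 0.1996 0.1222] [ 4.359  -0.194   1.8559] 0.01120123360899245
```

View pics/s27.png

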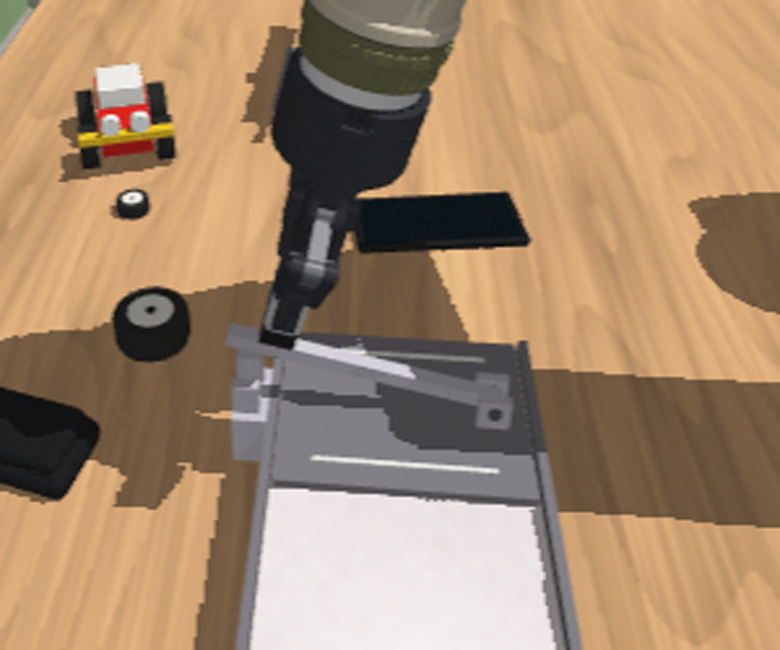

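>>> step_arm:
  targets:
    - [[0, 0, 0], [0, -0.2, 0], 1]
    - [[0, 0, 0], [0, 0, 0], 1]
    - [[0, 0, 0], [0, 0, 0], 1]
    - [[0, 2, 0], [0.5, 0, 0.08], 1]
    - [[0, 2, 0], [0.5, 0, 0.08], 1]
    - [[0, 2, 0], [0.5, 0, 0.08], 1]
    - [[0, 2, 0], [0.5, 0, 0.08], 1]
    - [[0, 2, 0], [0.5, 0, 0.08], 1]
    - [[0, 2, 0], [0.4, 0, 0.08], 1]
    - [[0, 0, 0], [0, 0, 0], 1]

```text
clock: 59.85
tcp_pos: [0.5686, 0.1992, 0.093]
orientation: [0.718, 0.006, 0.696, -0.005]
wrist_force: [3.0, 7.6, 0.8]
finger_gap: 0.011
```

Run:
```python
from h import *
st=shot("side","s28",(220,150,300,250),2.6); print(st["clock"],st["tcp_pos"],st["wrist_force"],st["finger_gap"])
```

```text
59.85 [0.5686 0.1992 0.093 ] [3.0017 7.5629 0.8086] 0.011006952308250889
```

View pics/s28.png

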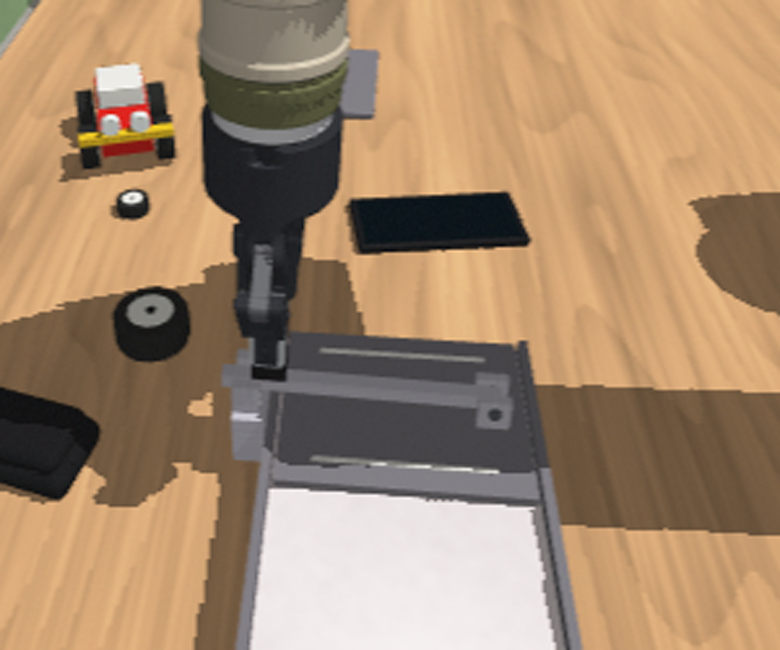

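>>> step_arm:
  targets:
    - [[0, 1.8, 0], [0.4, 0, 0.08], 1]
    - [[0, 0, 0], [0, 0, 0], 1]
    - [[0, 0, 0], [0, 0, 0], 2.5]
    - [[0, 0, 0], [0, 0, 0], 4]
    - [[0, 0, 0], [0, 0, 0], 5]
    - [[0, 0, 0], [0, 0, 0], 5]
    - [[0, 0, 0], [-2, 0, 0], 5]
    - [[0, 0, 0], [-4, 0, 0], 5]
    - [[0, 0, 0], [-4, 0, 0], 5]
    - [[0, 0, 0], [-3, 0, 0], 5]

```text
clock: 60.9
tcp_pos: [0.569, 0.1972, 0.2226]
orientation: [0.709, 0.005, 0.706, -0.006]
wrist_force: [-0.3, 0.3, -0.4]
finger_gap: 0.0501
```

Run:
```python
from h import *
st=shot("side","s29",(220,150,300,250),2.6); print(st["clock"],st["tcp_pos"],st["wrist_force"],st["finger_gap"]); shot("wrist","w29"); shot("scene","c29",(150,90,260,240),2.5)
```

```text
60.9 [0.569  0.1972 0.2226] [-0.3408  0.2776 -0.3974] 0.05007879126352644
```

View pics/s29.png

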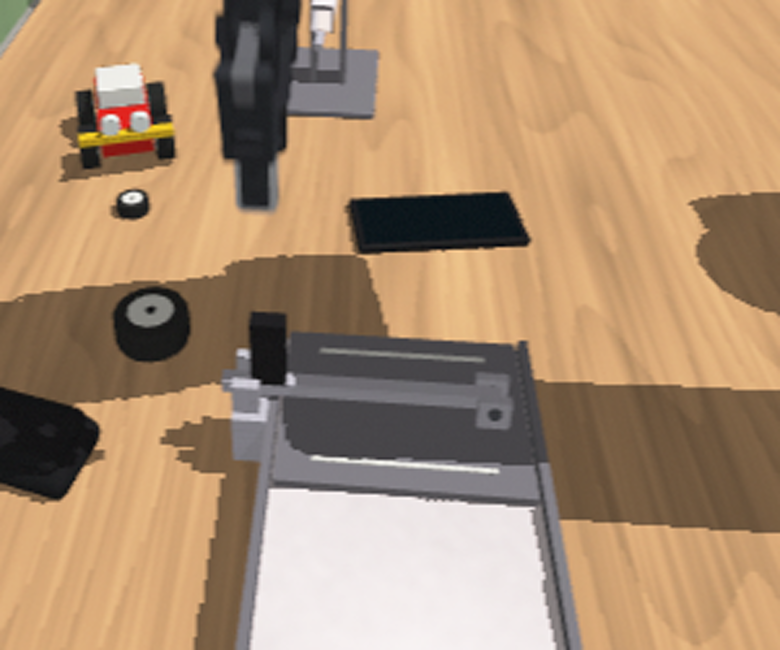

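View pics/w29.png

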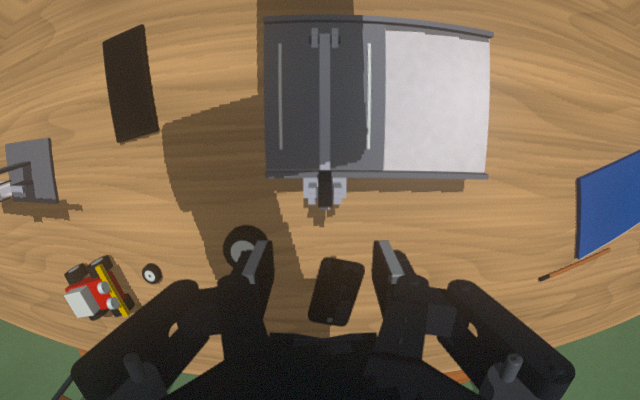

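View pics/c29.png

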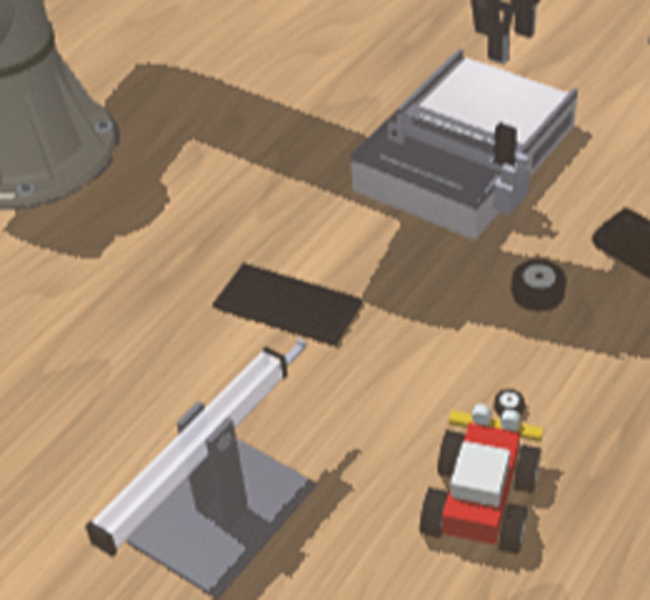

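Run:
```python
from h import *
print(hand_in())
```

```text
the job is handed in; nothing more can be done
None
```

The kit is packed and the job is handed in, at about 61 s of the 210 s allowed; no verdict was reported.

- **Opening:** I lifted the latch bar out of the keeper and slid the cover fully open.
- **Packing:** I put the middle-sized wheel in the compartment. The tube held three beams. I tipped it, drew each beam out over the sill and laid all three in the compartment.
- **Closing:** I levelled the tube, slid the cover back to its stop and let the bar drop into the notch.

**Last checks:**
- The side picture shows the bar level between the teeth, with its tab at the same pixel as at the start.
- The cover met its shut stop with about 8 N.
- The tube is level and empty.
- I did not touch the mouse, the phone, the rover or the two other wheels, and they show where they were.
- The wheel and the three beams were seen in the compartment before the cover was closed; afterwards they are out of view.

No check failed. While I slid the cover shut, the push on its stop fell from 8.6 N to almost nothing during a pause. I pressed it again and it held at 7.6 N.

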